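# Jack up the film viewer for two new feet

### The job

The two rubber feet on the jacking-bracket side of the film viewer are worn and I am about to change them. First count exactly two of the spare feet from the mat into the steel parts tray, then set the ratchet jack flat on the bench with its saddle centred under the lift pad of the bracket marked with the triangle, and pump its handle with full strokes until both feet on that side stand at least a centimetre clear of the bench. Finish holding the handle fully down, without letting go, so the load cannot settle back while I work; do not push the viewer along the bench, lift it by hand or knock the other things.

Things in the scene. Friction and masses are not known exactly. Their poses are not given: they have to be found in the camera images.
- viewer: Film viewer, a grey steel machine of about 9.5 kg: base 250 x 240 mm, 240 mm high, sloping dark screen and film deck on its +x side, a reel on an arm on its +y side. Loose, on four rubber feet 32 mm across, 16 mm high. Origin: centre of the footprint at the feet's underside; z up. The jacking bracket sticks out of its -y side (side at y -120 mm) to y -182 mm.
- lift_pad (a point): Centre of the underside of the lift pad: a round steel boss 26 mm across under the bracket's shelf plate, 94 mm above the bench, at x -25, y -160 mm in the viewer's frame (same axes; the jack comes in along +y). The plate is 50 mm wide, its top at 109 mm, with two webs near the viewer and a raised triangle right above the pad. Raising the pad 12 mm lifts the feet on that side about 10 mm.
- near_foot_1 (a point): Underside of the viewer's foot at x +98, y -98 mm (bracket side, screen end); its height is the clearance over the bench.
- near_foot_2 (a point): Underside of the viewer's foot at x -98, y -98 mm (bracket side, back end); its height is the clearance over the bench.
- far_edge (a point): Point at bench level midway between the viewer's two other feet (y +98 mm), about which the viewer tips.
- jack: Small ratchet jack, 0.99 kg, loose. Base plate 166 x 84 x 8 mm, from x +36 to -130 mm; barrel 52 mm across and 66 mm high with the ram and saddle; behind it the ratchet block; the pump handle points to -x. Origin: at the underside, below the saddle's axis; z up.
- jack_saddle (a point): Centre of the top of the round saddle (36 mm across) on the jack's ram, on the vertical through the jack's origin; 78 mm above the bench plus the ram's height (so it starts 8 to 16 mm below the lift pad).
- jack_block (a point): Centre of the top of the ratchet block, 56 mm above the base's underside, at x -75 mm in the jack's frame. The block is 40 x 40 mm, from 8 to 56 mm high; grip it across the jack's y to move the jack. The handle's hinge is 8 mm above this point; handle and clevis over the block are at most 39 mm wide.
- jack_grip (a point): Centre of the upper face of the handle's rubber grip, 125 mm from the hinge; the grip is 62 mm long, 28 mm wide and 14 mm thick. About 115 mm above the bench with the handle up, 41 mm with it fully down. A push straight down here of 3 to 7 N works the unloaded jack and 12 to 20 N the loaded one.
- jack_handle (a joint): Angle of the pump handle, rad: 0 is up (0.36 above level; a light spring returns it there), 0.60 is fully down (0.24 below level). A full loaded stroke gains about 12 mm of ram height; as the handle comes up the ram settles back a few mm, less than a tooth (6 mm), and is then held.
- jack_ram (a joint): Height of the ram and saddle, m: 0 lowest, 0.046 highest. It starts between 0 and 0.008. It cannot be lowered by the handle.
- tray: Steel parts tray, an open box 90 x 90 mm and 22 mm high with 3 mm walls and floor. Origin: centre of its underside.
- mat: Grey bench mat, 150 x 220 x 3 mm, fixed, on which the spare feet lie. Origin: centre of its underside.
- spare1: Spare rubber foot, one of four alike: a black disc 26 mm across, 15 mm high, 14 g, standing on the mat. Origin: centre of its underside.
- spare2: Spare rubber foot, one of four alike: a black disc 26 mm across, 15 mm high, 14 g, standing on the mat. Origin: centre of its underside.
- spare3: Spare rubber foot, one of four alike: a black disc 26 mm across, 15 mm high, 14 g, standing on the mat. Origin: centre of its underside.
- spare4: Spare rubber foot, one of four alike: a black disc 26 mm across, 15 mm high, 14 g, standing on the mat. Origin: centre of its underside.
- film_can: Closed round film can, 104 mm across, 28 mm high. Bystander. Origin: centre of its underside.
- splicer: Tape splicer, 60 x 130 mm, 65 mm high. Bystander. Origin: centre of its underside.
- loupe: Black loupe, 40 mm across and 40 mm high. Bystander. Origin: centre of its underside.
Mind the look-alikes: they are no part of the job. Leave any green or pink look-alike of the tray alone.

How it is judged:
By the outcome, as a careful person would: the job done as asked, in the order asked, and still so for the second after the job is handed in, while the arm keeps its last pose, push and grip.
It also fails if it takes over 72 s, if anything falls off the work surface, if the arm or the gripper's body presses on something with over 40 N, if the wrist force passes 120 N, or if a joint passes its speed limit or range.

### The arm

A 6-joint arm with a two-finger parallel gripper is mounted at the origin on the work surface. World frame = base frame: x ahead of the robot, y to its left, z up, the work surface at z = 0. Lengths are in mm, angles in rad, forces in N, time in s.
With the tool pointing down it reaches from about 400 to 925 mm from the base axis. Payload 12.5 kg.
Tool frame: the origin (TCP) lies on the centre line of the jaws, within the pads' length; the fingertips stand 14 mm ahead of it and the grasp point (between the pads) lies 5 mm behind it; z points along the fingers, y is the direction in which the jaws open and shut (so a half turn about z gives the same grasp; the last joint's range is limited). The gripper opens to 95 mm and grips with 3 to 60 N. Pads are 20 mm wide; open, the fingers measure 119 mm over their backs; the gripper's body (75 mm by 180 mm) begins 59 mm behind the grasp point.
Start: joints at [-1.317, 0.491, 1.559, -0, 1.092, -0.106], TCP at [220.078, -584.988, 228.661] pointing down, gripper open.
Joint ranges: [-3.1, 3.1], [-0.84, 2.19], [0.05, 2.79], [-1.13, 4.28], [0.06, 2.93], [-2.69, 2.69]. Speed limits (rad/s): [2.22, 2.22, 2.79, 3.14, 3.14, 3.14].

### API

Orientations are given as [roll, pitch, yaw] about the fixed x, y, z axes, in that order (R = Rz(yaw) Ry(pitch) Rx(roll)).
In Python, from cell import * gives the robot as it stands.
- The arm moves only by the tool play_rows, never from a script. Its argument "moves" is a list of rows, each a list of 7 numbers: the shift along the tool's x, y, z in m, then the turn, a rotation vector about the tool's x, y, z in rad, then the opening in per cent of the stroke, from 0 (shut) to 100 (fully open). In form: [[tx, ty, tz, ax, ay, az, claw], ...]. A call has 1 to 8 rows; each row shifts and turns the pose as measured when the row begins, along the tool's axes as they then stand; what a row does not reach is not made up. A row lasts 1/10 s, in which the tool goes at most 50 mm and 8.59 degrees, less where a joint would pass 70% of its speed; a pose out of reach is approached as far as the arm can. A call is refused whole if a number of a shift passes 0.05 or a number of a turn 0.15, either way. A call with a gripper value outside its range is refused whole. The fingers move at their own pace and stop on an object; the grip force is fixed at half the most. Time passes only in rows, so rows that do not move let the fingers close. It gives the time, the measured TCP pose, the force and the opening at its end, in the units of the state.
- state(): the state, without advancing time (a new reading comes with each control period).
- read_camera(name): name is "side" or "top"; returns a dict with "img" (400x640x3 uint8, red, green, blue), "fx", "fy", "cx", "cy" (pixels), "R" (3x3) and "t" (3): a world point X has camera coordinates R X + t. Camera axes: x right, y down, z forward; pixel columns grow to the right and rows downward; lengths in mm; the calibration is good to about 2 mm. A picture is of the moment at which its call begins. There is no depth.
- job_done(): hands the job in, once; it reports no verdict.
The state is a dict: "t": time; "joints": joint angles; "qvel": joint speeds; "tau": joint torques, N m; "eef_pos": TCP position; "tcp_rot": TCP orientation; "ft_force": force on the tool from outside, world axes, zero at the start; "moment": the same for the moment, N m; "opening": opening from 0.0 (shut) to 1.0 (fully open).
Only numpy, scipy, OpenCV 4.12 (cv2) and the standard library are available. Lean on these libraries where they do the work, as an engineer would, in place of code of your own. Each camera call takes 0.05 s, during which the arm holds its last target.

## Working session

There is one attempt and no reset: what is moved stays moved. The work goes in short steps, Python scripts to look and compute and a tool call to move; the robot and the scene stay as the last step left them, time stands still between calls to the robot, and variables do not carry over. Pictures are saved under pics/ and viewed, and the job is handed in when it is done.

Besides the shell and the picture viewer there is one more tool, called after "Request:" in YAML: its name, and indented under it one key for each argument. play_rows: Moves the arm, as the interface text tells. Its arguments: {"type":"object","properties":{"moves":{"type":"array"}},"required":["moves"]}

```bash
mkdir -p pics; ls
python3 - <<'E'
from cell import *
import cv2,numpy as np
for n in("top","side"):
    c=read_camera(n); cv2.imwrite(f"pics/{n}0.png",c["img"][:,:,::-1]); print(n,c["fx"],c["fy"],c["cx"],c["cy"],np.round(c["R"],3).tolist(),np.round(c["t"],1), np.round(-np.array(c["R"]).T@np.array(c["t"]),1))
print(state())
E
```

```text
pics
top 451.332485898425 451.332485898425 318.0928630508357 196.00533904745976 [[0.021, -1.0, 0.016], [-0.997, -0.022, -0.069], [0.069, -0.015, -0.997]] [ -52.7  536.8 1362. ] [ 442.   -21.  1396.5]
side 368.4041548683576 368.4041548683576 318.1821194933916 199.42055831072966 [[0.994, -0.108, -0.007], [-0.076, -0.647, -0.759], [0.077, 0.755, -0.651]] [-522.6   92.9 1067.5] [ 444.1 -802.3  761.8]
{'t': 0.1, 'joints': array([-1.31658376e+00,  4.91490437e-01,  1.55939354e+00, -5.74846680e-06,
        1.09168538e+00, -1.05597857e-01]), 'qvel': array([ 0.00010893, -0.00169856, -0.00241002, -0.00079319,  0.00077041,
       -0.00069262]), 'tau': array([ 1.59597439e-03, -6.13621545e+01, -2.58606809e+01,  6.94089546e-02,
        4.69822646e-02, -7.93348909e-05]), 'eef_pos': array([ 220.03119592, -584.77454772,  228.12393397]), 'tcp_rot': array([-3.14062085e+00, -9.78759399e-05,  3.59813024e-01]), 'ft_force': array([-1.30008146, -0.10303328,  0.53104784]), 'moment': array([-0.0112728 , -0.0362196 ,  0.01312806]), 'opening': 0.9971473434788859}
```

View pics/top0.png

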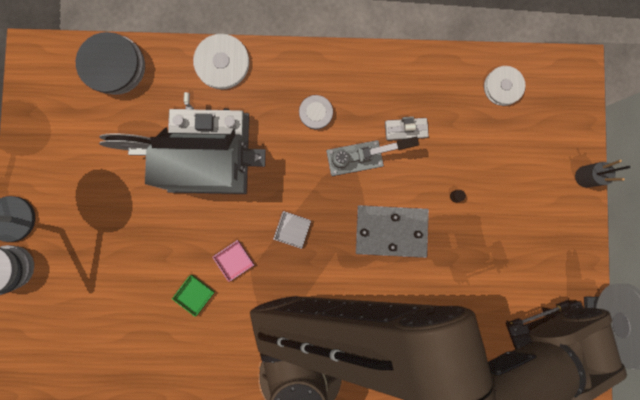

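View pics/side0.png

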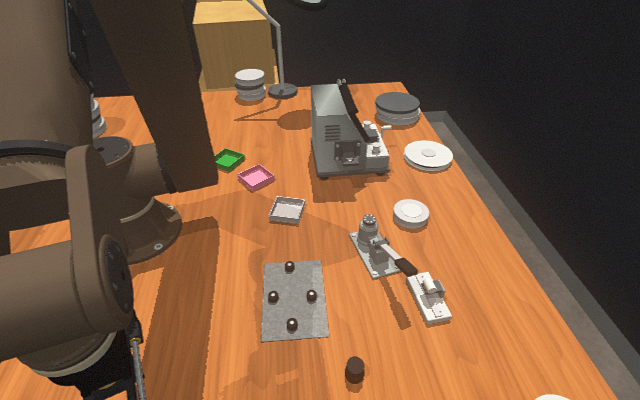

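The top view shows the steel tray at (293,230), with the pink look-alike at (235,260) and the green one at (194,294). The spares are at (395,217), (364,232), (392,247) and (418,234). The jack saddle is at (342,158), its handle grip at (408,143), and the bracket at (255,157). The loupe at (458,196) is also a black disc, and the film can (317,112) and splicer (407,128) stand nearby. I'll take close crops next.

```bash
cat > h.py <<'E'
from cell import *
import cv2,numpy as np
def cam(n): return read_camera(n)
def ray(c,u,v):
    R=np.array(c["R"]);t=np.array(c["t"]).ravel()
    d=R.T@np.array([(u-c["cx"])/c["fx"],(v-c["cy"])/c["fy"],1.]);return -R.T@t,d
def onz(c,u,v,z):
    o,d=ray(c,u,v);return o+d*(z-o[2])/d[2]
def proj(c,X):
    p=np.array(c["R"])@np.array(X,float)+np.array(c["t"]).ravel();return np.array([c["fx"]*p[0]/p[2]+c["cx"],c["fy"]*p[1]/p[2]+c["cy"]])
def tri(c1,p1,c2,p2):
    o1,d1=ray(c1,*p1);o2,d2=ray(c2,*p2)
    d1/=np.linalg.norm(d1);d2/=np.linalg.norm(d2)
    s=np.linalg.lstsq(np.stack([d1,-d2],1),o2-o1,rcond=None)[0]
    a=o1+d1*s[0];b=o2+d2*s[1];return (a+b)/2,np.linalg.norm(a-b)
def crop(c,x0,y0,x1,y1,k,f):
    cv2.imwrite(f,cv2.resize(c["img"][y0:y1,x0:x1,::-1],None,fx=k,fy=k,interpolation=cv2.INTER_CUBIC))
E
python3 - <<'E'
from h import *
import pickle
T=cam("top");S=cam("side");pickle.dump((T,S),open("c0.pkl","wb"))
crop(T,140,90,270,200,6,"pics/t_view.png")
crop(T,270,90,440,265,3.4,"pics/t_work.png")
crop(S,340,195,460,335,4.2,"pics/s_jack.png")
crop(S,300,70,400,190,5,"pics/s_view.png")
crop(S,250,190,340,345,3.8,"pics/s_mat.png")
E
```

```text
(no output)
```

View pics/t_view.png

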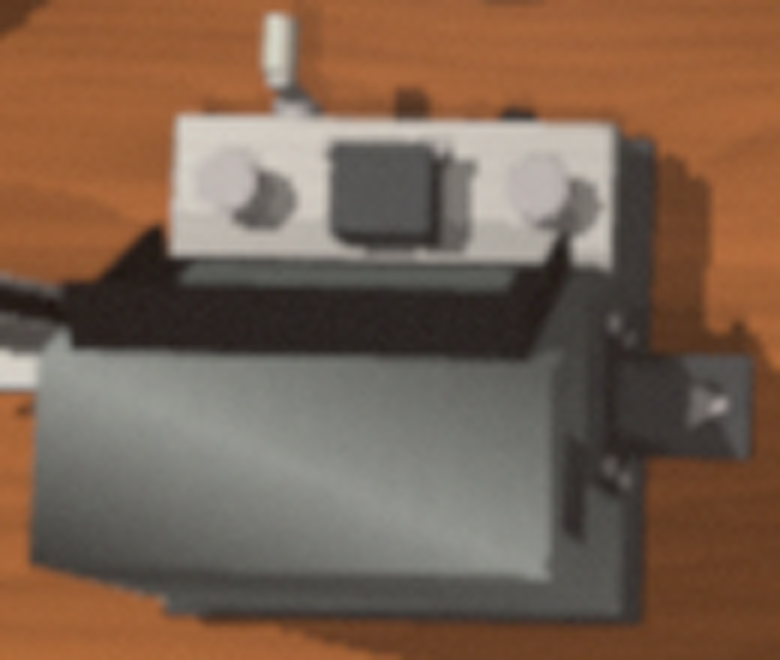

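View pics/t_work.png

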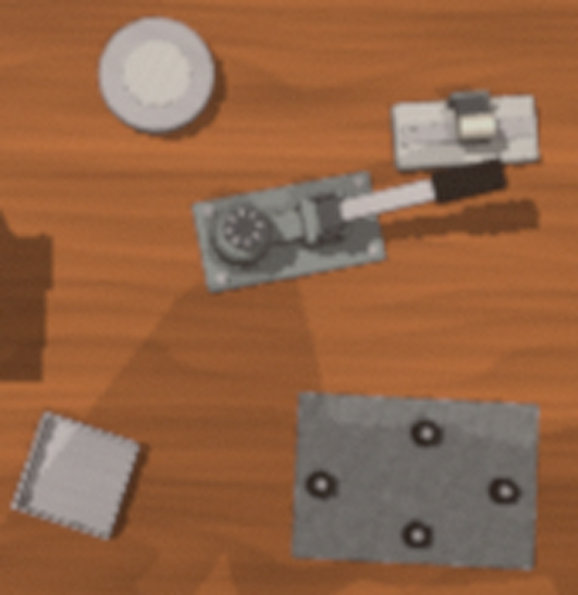

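View pics/s_jack.png

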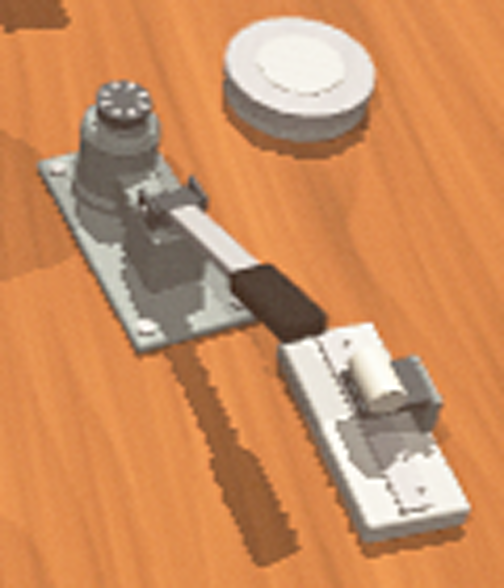

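View pics/s_view.png

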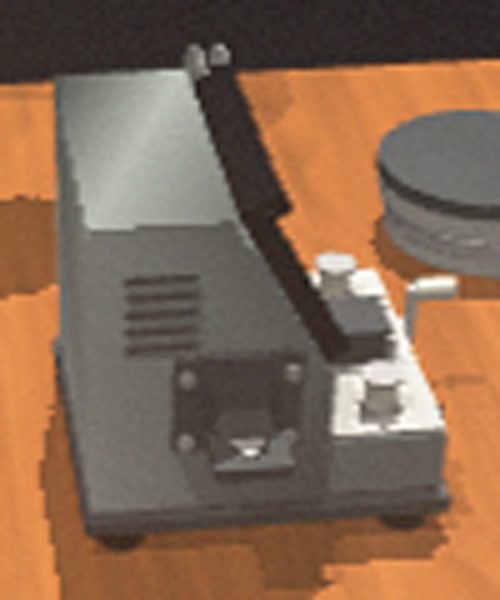

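View pics/s_mat.png

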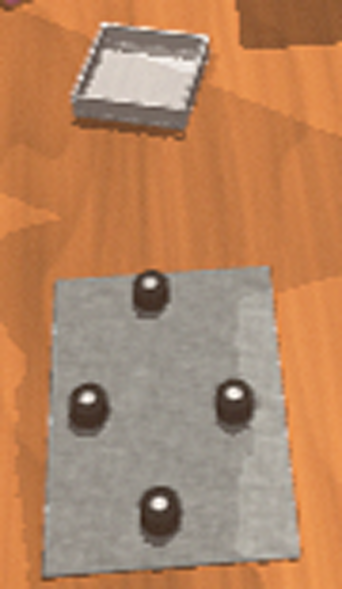

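Run:
```python
from h import *
import pickle
T,S=pickle.load(open("c0.pkl","rb"))
def cp(x,y,k,x0,y0): return ((x+.5)/k-.5+x0,(y+.5)/k-.5+y0)
w=lambda x,y:cp(x,y,3.4,270,90)
sj=lambda x,y:cp(x,y,4.2,340,195)
# spares by mask
for nm,c,(x0,y0,x1,y1) in(("T",T,(350,200,440,262)),("S",S,(255,255,335,345))):
    g=cv2.cvtColor(c["img"][y0:y1,x0:x1],cv2.COLOR_RGB2GRAY)
    m=(g<70).astype(np.uint8); m=cv2.morphologyEx(m,cv2.MORPH_CLOSE,np.ones((3,3)))
    cs,_=cv2.findContours(m,cv2.RETR_EXTERNAL,cv2.CHAIN_APPROX_NONE)
    for q in cs:
        if cv2.contourArea(q)<15: continue
        (u,v),r=cv2.minEnclosingCircle(q); f=cv2.moments(q); u=f["m10"]/f["m00"]+x0; v=f["m01"]/f["m00"]+y0
        print(nm,round(u,1),round(v,1),round(r,1),"mid-height pt",np.round(onz(c,u,v,11),1), cv2.contourArea(q))
print("mat",[np.round(onz(T,*w(*p),3),0)[:2].tolist() for p in((300,393),(539,407),(534,569),(294,555))])
tr=[onz(T,*w(*p),22)[:2] for p in((47,411),(142,445),(110,540),(12,507))]
print("tray",np.round(tr,1).tolist(),np.round(np.mean(tr,0),1))
b=[onz(T,*w(*p),8)[:2] for p in((193,204),(367,172),(387,258),(212,293))]
b=np.array(b);print("base",np.round(b,1).tolist(),b.mean(0),[np.linalg.norm(b[i]-b[(i+1)%4]) for i in range(4)])
d=(b[0]+b[3]-b[1]-b[2]);yaw=np.arctan2(d[1],d[0]);ex=d/np.linalg.norm(d);print("yaw",yaw,"origin",b.mean(0)+47*ex)
print("saddle tri",tri(T,w(243,229),S,sj(124,101)), [onz(T,*w(243,229),z) for z in(78,82,86)])
print("grip",tri(T,w(470,182),S,sj(278,300)))
tv=lambda x,y:cp(x,y,6,140,90); sv=lambda x,y:cp(x,y,5,300,70)
print("triangle",tri(T,tv(710,405),S,sv(249,448)),onz(T,*tv(710,405),110),onz(S,*sv(249,448),110))
print("shelf edge",onz(T,*tv(752,355),109),onz(T,*tv(748,459),109),onz(T,*tv(612,355),109),onz(T,*tv(612,457),109))
# viewer base right edge, z guess 30
print("base edge",onz(T,*tv(652,140),28),onz(T,*tv(637,615),28),onz(T,*tv(170,608),28))
```

```text
T 392.2 246.9 4.3 mid-height pt [ 387.2 -271.6   11. ] 43.0
T 417.7 234.1 4.3 mid-height pt [ 427.9 -349.8   11. ] 42.5
T 364.1 232.3 4.5 mid-height pt [ 429.9 -184.9   11. ] 44.5
T 395.0 217.1 4.5 mid-height pt [ 478.5 -279.5   11. ] 42.5
S 291.5 324.4 6.3 mid-height pt [ 427.3 -352.9   11. ] 92.0
S 272.8 296.7 5.7 mid-height pt [ 386.5 -275.    11. ] 76.0
S 311.0 295.5 5.7 mid-height pt [ 477.9 -281.9   11. ] 75.0
S 289.1 266.4 5.2 mid-height pt [ 429.7 -187.4   11. ] 63.0
mat [[513.0, -165.0], [505.0, -384.0], [358.0, -380.0], [366.0, -162.0]]
tray [[491.0, 63.1], [462.4, -22.5], [377.4, 4.1], [404.9, 92.0]] [433.9  34.2]
base [[683.5, -64.4], [716.8, -223.4], [637.8, -242.6], [602.1, -83.3]] [ 660.05615465 -153.4163479 ] [np.float64(162.45469067849913), np.float64(81.2996463571116), np.float64(163.29040116972348), np.float64(83.54037206619532)]
yaw 1.7844727211489073 origin [ 650.08961146 -107.48522537]
saddle tri (array([ 651.01983769, -106.00837513,   79.84134985]), np.float64(1.7561320538365544)) [array([ 650.42980878, -106.00190508,   78.        ]), array([ 649.79737412, -105.74411795,   82.        ]), array([ 649.16493946, -105.48633081,   86.        ])]
grip (array([ 691.00662665, -296.65346303,  109.46528164]), np.float64(1.571661640513168))
triangle (array([639.38368489, 135.07411621, 108.7493666 ]), np.float64(0.8368365284893842)) [639.61234479 134.8842012  110.        ] [638.58147537 133.2415241  110.        ]
shelf edge [664.38057132 115.64461525 109.        ] [614.17174922 116.11287023 109.        ] [662.81520505 182.53639186 109.        ] [613.65744708 180.95096474 109.        ]
base edge [788.25175155 178.51089972  28.        ] [544.33407636 178.46138704  28.        ] [542.74655339 413.44017532  28.        ]
```

Every measurement fits the stated sizes: the jack base came out 163 x 82, the tray 90, the saddle at z 80 and the triangle at z 109.

What could be mistaken for the targets:
- **Tray:** steel (293,230), not pink (235,260) or green (194,294).
- **Spares:** the discs on the mat at (364,232) and (395,217), not the loupe (458,196).
- **Bracket:** the only one with a triangle, at (258,157).

The crops above confirm these choices. Next I'll locate the bystanders and plan the first move.

```bash
cat >> h.py <<'E'
def rows(steps,psi):
    for dx,dy,dz,dp in steps:
        c,s=np.cos(psi),np.sin(psi)
        print([round(float(v),4) for v in((dx*c+dy*s)/1e3,(dx*s-dy*c)/1e3,-dz/1e3,0,0,-dp)]);psi+=dp
E
python3 - <<'E'
from h import *
import pickle
T,S=pickle.load(open("c0.pkl","rb"))
w=lambda x,y:((x+.5)/3.4-.5+270,(y+.5)/3.4-.5+90)
print("can",onz(T,*w(157,75),28),"splicer",[np.round(onz(T,*w(*p),30)) for p in((393,104),(538,97),(540,160),(398,168))])
rows([(22,42,0,.15)]*8,.36)
E
```

```text
can [797.16509107 -28.88625941  28.        ] splicer [array([ 775., -243.,   30.]), array([ 785., -375.,   30.]), array([ 727., -377.,   30.]), array([ 717., -248.,   30.])]
[0.0354, -0.0316, 0.0, 0.0, 0.0, -0.15]
[0.0397, -0.0259, 0.0, 0.0, 0.0, -0.15]
[0.0431, -0.0197, 0.0, 0.0, 0.0, -0.15]
[0.0456, -0.013, 0.0, 0.0, 0.0, -0.15]
[0.047, -0.0061, 0.0, 0.0, 0.0, -0.15]
[0.0474, 0.001, 0.0, 0.0, 0.0, -0.15]
[0.0467, 0.0081, 0.0, 0.0, 0.0, -0.15]
[0.045, 0.015, 0.0, 0.0, 0.0, -0.15]
```

Request:
play_rows:
  moves:
    - [0.035, -0.032, 0, 0, 0, -0.15, 60]
    - [0.04, -0.026, 0, 0, 0, -0.15, 60]
    - [0.043, -0.02, 0, 0, 0, -0.15, 60]
    - [0.046, -0.013, 0, 0, 0, -0.15, 60]
    - [0.047, -0.006, 0, 0, 0, -0.15, 60]
    - [0.047, 0.001, 0, 0, 0, -0.15, 60]
    - [0.047, 0.008, 0, 0, 0, -0.15, 60]
    - [0.045, 0.015, 0, 0, 0, -0.15, 60]

```text
t: 1.0
eef_pos: [395.9, -239.1, 226.6]
tcp_rot: [-3.141, -0.001, 1.563]
ft_force: [1.0, -0.7, 0.0]
opening: 0.598
```

Request:
play_rows:
  moves:
    - [0.027, 0.017, 0.03, 0, 0, -0.008, 60]
    - [0.026, 0.017, 0.035, 0, 0, 0, 60]
    - [0, 0, 0.045, 0, 0, 0, 60]
    - [0, 0, 0.04, 0, 0, 0, 60]
    - [0, 0, 0, 0, 0, 0, 60]

```text
t: 1.5
eef_pos: [434.8, -178.9, 74.4]
tcp_rot: [3.135, 0.003, 1.586]
ft_force: [-0.2, -0.3, 1.6]
opening: 0.6
```

Run:
```python
from h import *
S=cam("side");crop(S,230,220,360,350,4.5,"pics/s1.png");s=state();print(s["eef_pos"],s["tcp_rot"])
```

```text
[ 435.5334838  -179.55095226   76.50469424] [3.13336056 0.0044106  1.58533019]
```

View pics/s1.png

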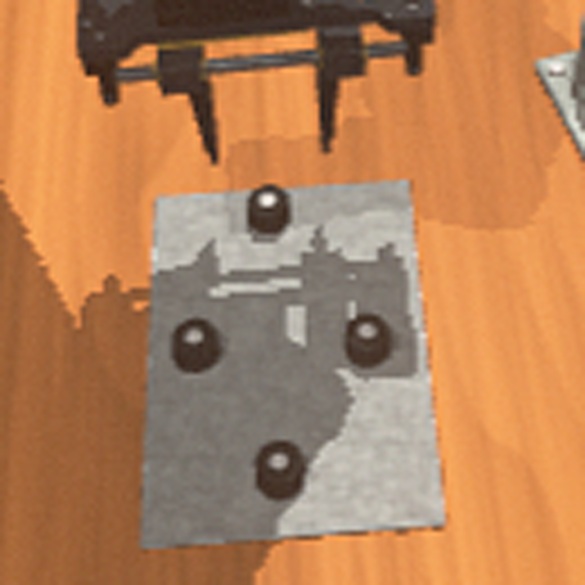

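The open jaws (tips near crop (212,160) and (327,150)) straddle the first spare at crop (268,208), about 6 mm beyond it. I'll correct that and descend.

Request:
play_rows:
  moves:
    - [-0.006, -0.005, 0.015, 0, 0, 0.01, 60]
    - [0, 0, 0.015, 0, 0, 0, 60]
    - [0, 0, 0, 0, 0, 0, 60]

```text
t: 1.85
eef_pos: [432.9, -187.9, 51.2]
tcp_rot: [3.128, 0.008, 1.574]
ft_force: [0.3, -0.1, 0.4]
opening: 0.603
```

Request:
play_rows:
  moves:
    - [0.001, -0.002, 0.012, 0.013, 0.008, 0, 60]
    - [0, 0, 0.012, 0, 0, 0, 60]
    - [0, 0, 0, 0, 0, 0, 60]

```text
t: 2.15
eef_pos: [432.6, -188.5, 29.6]
tcp_rot: [3.137, 0.002, 1.573]
ft_force: [-0.6, 0.6, 0.2]
opening: 0.6
```

Request:
play_rows:
  moves:
    - [0.002, -0.002, 0.009, 0.003, 0.002, 0, 60]
    - [0, 0, 0, 0, 0, 0, 60]
    - [0, 0, 0, 0, 0, 0, 0]
    - [0, 0, 0, 0, 0, 0, 0]
    - [0, 0, 0, 0, 0, 0, 0]
    - [0, 0, 0, 0, 0, 0, 0]

```text
t: 2.75
eef_pos: [430.7, -186.3, 20.5]
tcp_rot: [3.14, 0.0, 1.574]
ft_force: [-0.1, 0.3, -0.4]
opening: 0.317
```

Request:
play_rows:
  moves:
    - [0, 0, 0, 0, 0, 0, 0]
    - [0, 0, 0, 0, 0, 0, 0]
    - [0, 0, 0, 0, 0, 0, 0]

```text
t: 3.05
eef_pos: [430.8, -186.4, 20.8]
tcp_rot: [3.139, 0.001, 1.574]
ft_force: [-0.6, -0.4, -0.0]
opening: 0.252
```

Request:
play_rows:
  moves:
    - [0, 0, -0.04, 0, 0, 0, 0]
    - [0.02, 0, -0.015, 0, 0, 0, 0]
    - [0.045, 0.001, 0, 0, 0, 0, 0]
    - [0.05, 0.001, 0, 0, 0, 0, 0]
    - [0.05, 0.001, 0, 0, 0, 0, 0]
    - [0.04, 0.001, 0, 0, 0, 0, 0]
    - [0.015, 0, 0, 0, 0, 0, 0]
    - [0, 0, 0, 0, 0, 0, 0]

```text
t: 3.85
eef_pos: [435.1, 39.6, 77.8]
tcp_rot: [3.136, 0.0, 1.57]
ft_force: [-0.8, -0.8, 0.0]
opening: 0.254
```

Request:
play_rows:
  moves:
    - [0.007, 0.003, 0.02, 0.004, 0, 0, 0]
    - [0, 0, 0.012, 0, 0, 0, 0]
    - [0, 0, 0, 0, 0, 0, 0]

```text
t: 4.15
eef_pos: [439.0, 45.8, 45.4]
tcp_rot: [3.139, 0.001, 1.571]
ft_force: [-0.3, 0.2, -0.7]
opening: 0.253
```

Run:
```python
from h import *
S=cam("side");crop(S,200,130,340,250,4.5,"pics/s2.png");s=state();print(s["eef_pos"],s["tcp_rot"])
T=cam("top");crop(T,240,170,340,270,5,"pics/t2.png")
```

```text
[439.1628296   45.70000912  45.92819941] [3.13818340e+00 6.27470118e-04 1.57077412e+00]
```

View pics/s2.png

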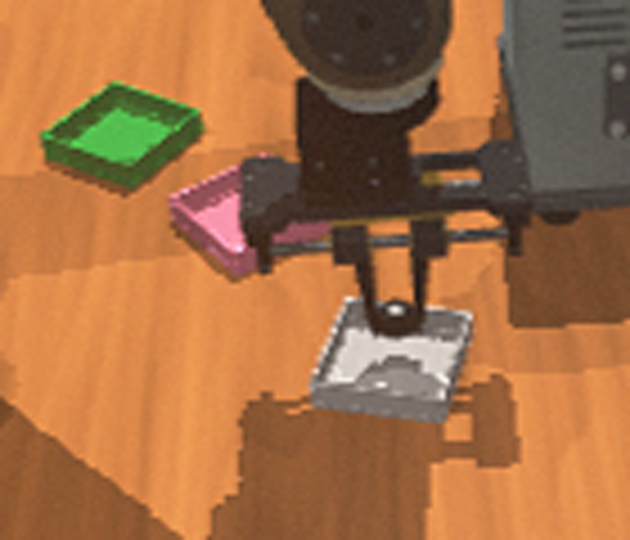

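The first foot hangs over the far half of the steel tray (crop (397,315)), inside its walls. I'll lower it and release it.

Request:
play_rows:
  moves:
    - [0, 0, 0.012, 0, 0, 0, 0]
    - [0, 0, 0.009, 0, 0, 0, 0]
    - [0, 0, 0.001, 0, 0, 0, 0]
    - [0, 0, 0, 0, 0, 0, 40]
    - [0, 0, 0, 0, 0, 0, 40]
    - [0, 0, 0, 0, 0, 0, 40]

```text
t: 4.85
eef_pos: [440.7, 43.7, 26.3]
tcp_rot: [3.134, 0.001, 1.568]
ft_force: [0.6, -0.2, 0.9]
opening: 0.393
```

Request:
play_rows:
  moves:
    - [0, 0, -0.035, 0.006, 0, 0, 40]
    - [-0.02, 0, -0.02, 0, 0, 0, 60]
    - [-0.05, 0.006, 0, 0, 0, 0, 60]
    - [-0.05, 0.006, 0, 0, 0, 0, 60]
    - [-0.05, 0.006, 0, 0, 0, 0, 60]
    - [-0.05, 0.006, 0, 0, 0, 0, 60]
    - [-0.05, 0.006, 0, 0, 0, 0, 60]
    - [-0.035, 0.004, 0, 0, 0, 0, 60]

```text
t: 5.65
eef_pos: [474.7, -263.3, 87.0]
tcp_rot: [3.137, 0.004, 1.577]
ft_force: [0.4, 0.1, -0.2]
opening: 0.6
```

Run:
```python
from h import *
S=cam("side");crop(S,250,180,350,220,6,"pics/s3.png");s=state();print(s["eef_pos"],s["tcp_rot"])
```

```text
[ 475.82012279 -267.5620424    87.18021921] [3.13475477 0.00579615 1.57513204]
```

View pics/s3.png

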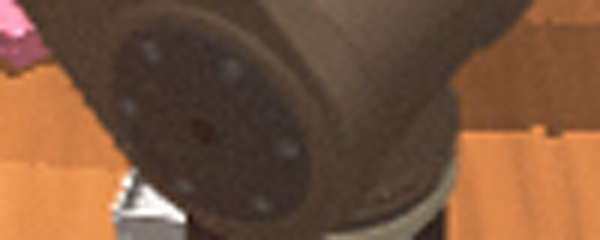

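The wrist hides the tray here, so I'll check the first foot later. Now I'll go down to the second spare.

Request:
play_rows:
  moves:
    - [-0.01, 0.002, 0.02, 0.006, 0.005, 0.004, 60]
    - [-0.002, 0, 0.02, 0, 0, 0, 60]
    - [0, 0, 0.008, 0, 0, 0, 60]
    - [0, 0, 0, 0, 0, 0, 60]

```text
t: 6.1
eef_pos: [478.0, -283.2, 39.2]
tcp_rot: [3.139, 0.002, 1.567]
ft_force: [0.6, -0.2, 0.2]
opening: 0.601
```

Request:
play_rows:
  moves:
    - [0.002, 0, 0.01, 0.002, 0.002, 0, 60]
    - [0, 0, 0.008, 0, 0, 0, 60]
    - [0, 0, 0, 0, 0, 0, 60]
    - [0, 0, 0, 0, 0, 0, 0]
    - [0, 0, 0, 0, 0, 0, 0]
    - [0, 0, 0, 0, 0, 0, 0]
    - [0, 0, 0, 0, 0, 0, 0]
    - [0, 0, 0, 0, 0, 0, 0]

```text
t: 6.9
eef_pos: [479.2, -280.0, 22.5]
tcp_rot: [3.138, 0.002, 1.569]
ft_force: [0.3, -0.1, 0.7]
opening: 0.252
```

Request:
play_rows:
  moves:
    - [0, 0, 0, 0, 0, 0, 0]
    - [0, 0, 0, 0, 0, 0, 0]

```text
t: 7.1
eef_pos: [479.3, -280.0, 22.7]
tcp_rot: [3.138, 0.002, 1.569]
ft_force: [-0.1, -0.1, 0.2]
opening: 0.253
```

Run:
```python
from h import *
S=cam("side");crop(S,240,130,360,350,2.7,"pics/s4.png")
T=cam("top");crop(T,250,170,440,270,4.2,"pics/t4.png")
```

```text
(no output)
```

View pics/s4.png

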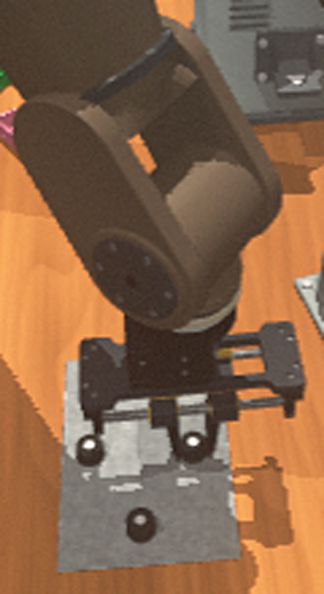

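View pics/t4.png

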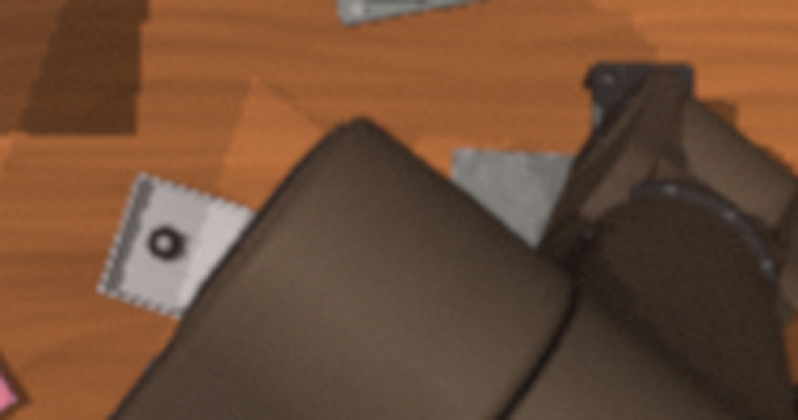

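The first foot stands in the steel tray (crop (165,243)). The second is between the jaws, and two remain on the mat. I'll carry the second over.

Request:
play_rows:
  moves:
    - [0, 0, -0.04, 0.003, 0.002, 0, 0]
    - [0.02, -0.006, -0.02, 0, 0, 0, 0]
    - [0.048, -0.009, 0, 0, 0, 0, 0]
    - [0.048, -0.009, 0, 0, 0, 0, 0]
    - [0.048, -0.009, 0, 0, 0, 0, 0]
    - [0.048, -0.009, 0, 0, 0, 0, 0]
    - [0.045, -0.006, 0, 0, 0, 0, 0]
    - [0.01, 0, 0, 0, 0, 0, 0]

```text
t: 8.0
eef_pos: [430.1, -7.0, 84.6]
tcp_rot: [3.138, 0.001, 1.563]
ft_force: [0.9, -1.0, -0.0]
opening: 0.251
```

Request:
play_rows:
  moves:
    - [0, 0, 0, 0, 0, 0, 0]

```text
t: 8.1
eef_pos: [430.2, -5.9, 84.8]
tcp_rot: [3.138, 0.001, 1.566]
ft_force: [-0.7, 0.4, -0.8]
opening: 0.25
```

Request:
play_rows:
  moves:
    - [0.018, -0.001, 0.02, 0.003, 0, 0, 0]
    - [0.003, 0, 0.016, 0, 0, 0, 0]
    - [0, 0, 0.004, 0, 0, 0, 0]
    - [0, 0, 0, 0, 0, 0, 0]

```text
t: 8.5
eef_pos: [432.0, 12.1, 44.1]
tcp_rot: [3.138, 0.002, 1.564]
ft_force: [-0.5, -0.0, -0.1]
opening: 0.258
```

Run:
```python
from h import *
S=cam("side");crop(S,250,170,340,250,6,"pics/s5.png")
```

```text
(no output)
```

View pics/s5.png

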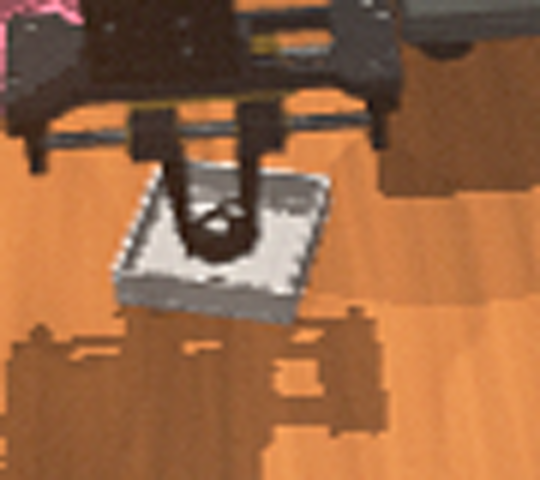

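The second foot is over the near half of the tray, clear of its walls. I'll lower it and release it.

Request:
play_rows:
  moves:
    - [0.001, 0, 0.01, 0.003, 0.002, 0, 0]
    - [0, 0, 0.007, 0, 0, 0, 0]
    - [0, 0, 0, 0, 0, 0, 0]
    - [0, 0, 0, 0, 0, 0, 40]
    - [0, 0, 0, 0, 0, 0, 40]
    - [0, 0, 0, 0, 0, 0, 40]
    - [0, 0, -0.03, 0, 0, 0, 40]
    - [0, 0, -0.045, 0, 0, 0, 40]

```text
t: 9.35
eef_pos: [431.2, 11.4, 100.4]
tcp_rot: [-3.136, -0.001, 1.561]
ft_force: [0.1, 0.6, -0.1]
opening: 0.398
```

Run:
```python
from h import *
rows([(15,-12,40,0)]+[(37,-29,6,.037)]*6,1.56)
T=cam("top");crop(T,250,170,440,270,4.2,"pics/t6.png")
```

```text
[-0.0118, 0.0151, -0.04, 0.0, 0.0, 0.0]
[-0.0286, 0.0373, -0.006, 0.0, 0.0, -0.037]
[-0.03, 0.0362, -0.006, 0.0, 0.0, -0.037]
[-0.0313, 0.0351, -0.006, 0.0, 0.0, -0.037]
[-0.0326, 0.0339, -0.006, 0.0, 0.0, -0.037]
[-0.0338, 0.0327, -0.006, 0.0, 0.0, -0.037]
[-0.035, 0.0314, -0.006, 0.0, 0.0, -0.037]
```

View pics/t6.png

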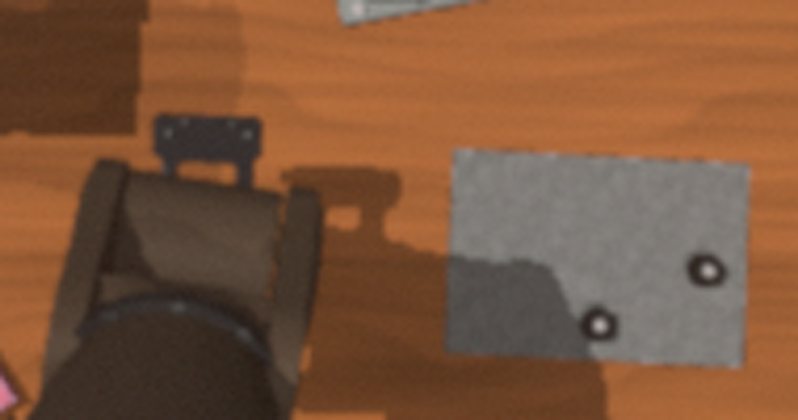

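Two feet are left on the mat. Next I'll move above the jack block.

Request:
play_rows:
  moves:
    - [-0.012, 0.015, -0.045, 0, 0, 0, 100]
    - [-0.028, 0.037, -0.01, 0, 0, -0.037, 100]
    - [-0.03, 0.036, -0.006, 0, 0, -0.037, 100]
    - [-0.031, 0.035, -0.006, 0, 0, -0.037, 100]
    - [-0.033, 0.034, 0, 0, 0, -0.037, 100]
    - [-0.034, 0.033, 0, 0, 0, -0.037, 100]
    - [-0.02, 0.015, 0, 0, 0, -0.037, 100]
    - [0, 0, 0, 0, 0, 0, 100]

```text
t: 10.2
eef_pos: [657.5, -166.4, 180.3]
tcp_rot: [3.13, 0.006, 1.796]
ft_force: [-0.2, 0.7, 0.8]
opening: 0.984
```

Run:
```python
from h import *
s=state();print(s["eef_pos"],s["tcp_rot"])
S=cam("side");crop(S,330,150,460,290,4.2,"pics/s7.png")
T=cam("top");crop(T,250,100,440,270,4.2,"pics/t7.png")
crop(S,240,170,340,350,3,"pics/s7b.png")
```

```text
[ 657.53960109 -166.44650359  180.25340446] [3.1295314  0.0059685  1.79621198]
```

View pics/s7.png

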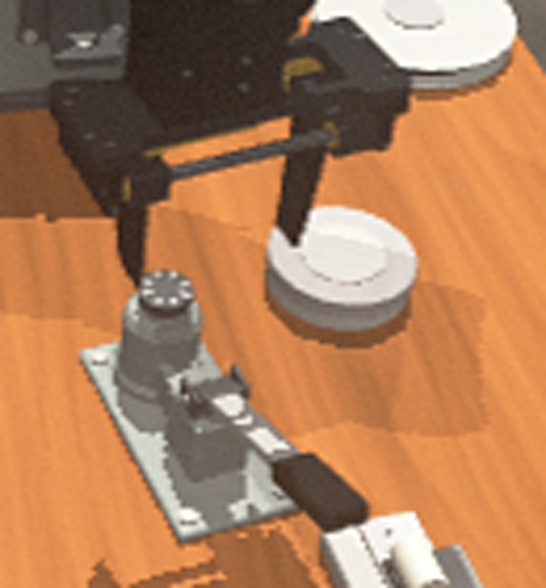

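View pics/t7.png

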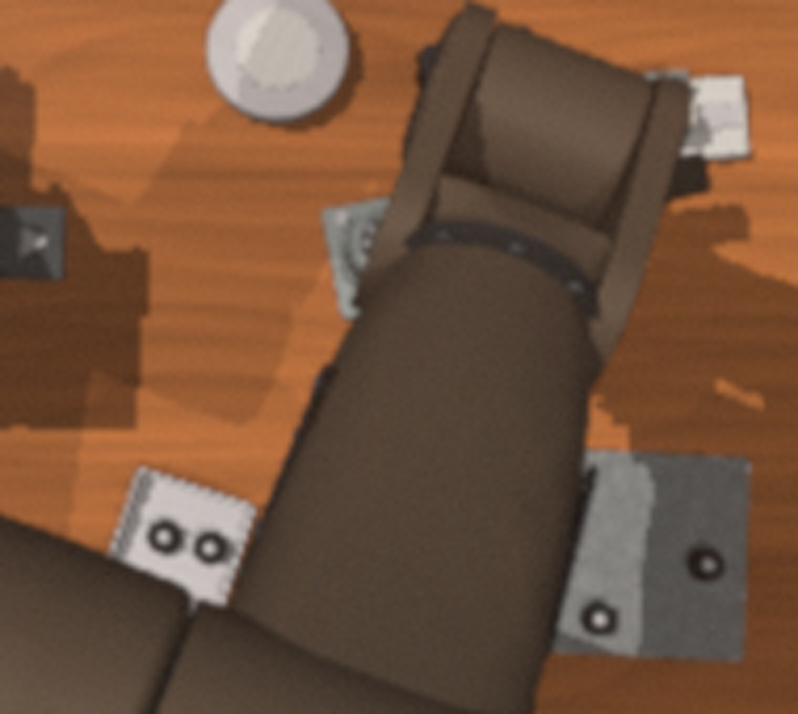

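View pics/s7b.png

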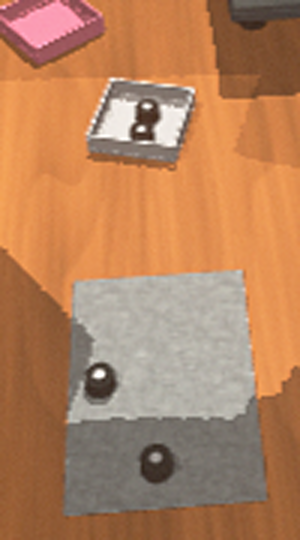

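Both feet stand in the steel tray (top crop (165,538) and (210,548)) and two are left on the mat. Next I'll line up on the block. The side view shows the fingers high above the saddle and block with nothing else between them.

Run:
```python
from h import *
import pickle
T,S=pickle.load(open("c0.pkl","rb"))
w=lambda x,y:((x+.5)/3.4-.5+270,(y+.5)/3.4-.5+90)
print(onz(T,*w(322,220),62))
rows([(9,-13,-30,-.012)],1.796)
```

```text
[ 662.540269   -176.37854024   62.        ]
[-0.0147, 0.0059, 0.03, 0.0, 0.0, 0.012]
```

Request:
play_rows:
  moves:
    - [-0.014, 0.006, 0.03, 0.011, 0.006, 0.012, 100]
    - [0, 0, 0.03, 0, 0, 0, 100]
    - [0, 0, 0.015, 0, 0, 0, 100]
    - [0, 0, 0, 0, 0, 0, 100]

```text
t: 10.7
eef_pos: [662.7, -173.1, 105.8]
tcp_rot: [3.141, -0.001, 1.784]
ft_force: [0.0, 0.3, 0.2]
opening: 1.001
```

Run:
```python
from h import *
s=state();print(s["eef_pos"],s["tcp_rot"])
S=cam("side");crop(S,330,150,460,290,4.2,"pics/s8.png")
```

```text
[ 662.68054809 -173.10669257  105.77704978] [ 3.14140195e+00 -1.28940583e-03  1.78365043e+00]
```

View pics/s8.png

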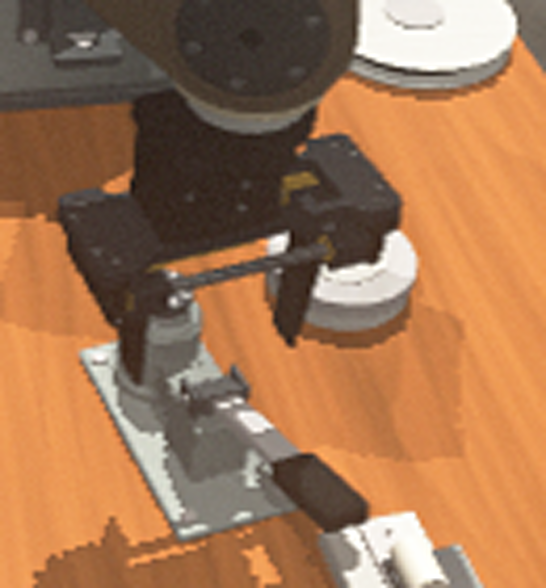

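The jaws straddle the block's line with the handle between them. They are still about 8 mm too far toward the saddle.

Request:
play_rows:
  moves:
    - [-0.007, 0.002, 0.02, 0, 0, 0, 100]
    - [0, 0, 0.02, 0, 0, 0, 100]
    - [0, 0, 0.015, 0, 0, 0, 100]
    - [0, 0, 0, 0, 0, 0, 100]

```text
t: 11.15
eef_pos: [668.4, -179.8, 53.4]
tcp_rot: [3.135, 0.003, 1.785]
ft_force: [0.3, -0.4, -0.3]
opening: 1.002
```

Request:
play_rows:
  moves:
    - [0, -0.001, 0.012, 0.006, 0.003, 0, 100]
    - [0, 0, 0.009, 0, 0, 0, 100]
    - [0, 0, 0, 0, 0, 0, 100]

```text
t: 11.45
eef_pos: [668.0, -180.3, 31.9]
tcp_rot: [3.14, 0.001, 1.785]
ft_force: [0.4, -0.4, 0.5]
opening: 1.001
```

Run:
```python
from h import *
s=state();print(s["eef_pos"],s["tcp_rot"])
S=cam("side");crop(S,330,150,460,290,4.2,"pics/s9.png")
```

```text
[ 668.0469464  -180.31704013   31.92247754] [3.13999587e+00 5.74074534e-04 1.78481284e+00]
```

View pics/s9.png

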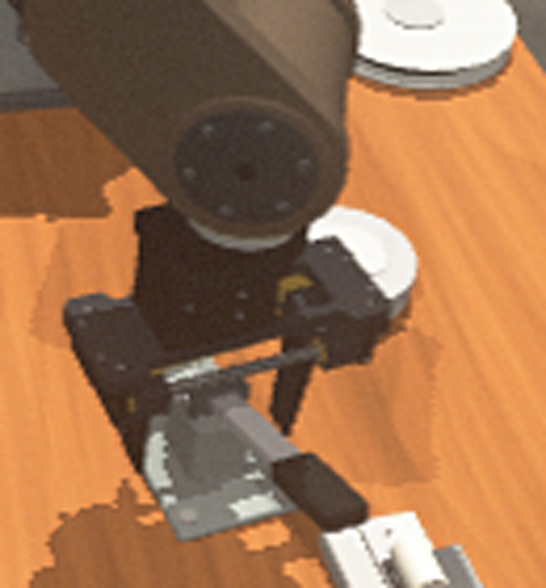

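The fingers stand either side of the ratchet block, with the handle between them. I'll close the jaws.

Request:
play_rows:
  moves:
    - [0, 0, 0, 0, 0, 0, 0]
    - [0, 0, 0, 0, 0, 0, 0]
    - [0, 0, 0, 0, 0, 0, 0]
    - [0, 0, 0, 0, 0, 0, 0]
    - [0, 0, 0, 0, 0, 0, 0]
    - [0, 0, 0, 0, 0, 0, 0]
    - [0, 0, 0, 0, 0, 0, 0]
    - [0, 0, 0, 0, 0, 0, 0]

```text
t: 12.3
eef_pos: [668.6, -180.7, 34.4]
tcp_rot: [3.138, 0.002, 1.785]
ft_force: [-3.2, -1.3, 0.7]
opening: 0.422
```

Request:
play_rows:
  moves:
    - [0.002, -0.009, 0, 0, 0, 0, 0]
    - [0.002, -0.009, 0, 0, 0, 0, 0]
    - [0.002, -0.009, 0, 0, 0, 0, 0]
    - [0, 0, 0, 0, 0, 0, 0]

```text
t: 12.7
eef_pos: [641.3, -180.8, 34.7]
tcp_rot: [3.132, 0.004, 1.783]
ft_force: [-1.9, -0.7, -0.6]
opening: 0.419
```

Request:
play_rows:
  moves:
    - [0, 0, 0, 0.005, 0.003, 0.05, 0]
    - [0, 0, 0, 0.004, 0.001, 0.06, 0]
    - [0, 0, 0, 0, 0, 0.06, 0]
    - [0, 0, 0, 0, 0, 0.043, 0]
    - [0, 0, 0, 0, 0, 0, 0]

```text
t: 13.2
eef_pos: [641.0, -179.9, 34.5]
tcp_rot: [-3.141, -0.0, 1.566]
ft_force: [-0.6, -1.3, -0.9]
opening: 0.419
```

Run:
```python
from h import *
import pickle
s=state();print(s["eef_pos"],s["tcp_rot"],s["ft_force"])
S=cam("side");T=cam("top");pickle.dump((T,S),open("c1.pkl","wb"))
crop(S,310,130,450,290,3.7,"pics/s10.png");crop(T,240,120,440,200,4,"pics/t10.png")
```

```text
[ 641.04656271 -179.87219566   34.4750771 ] [-3.14141481e+00 -1.13197920e-04  1.56552708e+00] [-0.59633022 -1.29880565 -0.87082002]
```

View pics/s10.png

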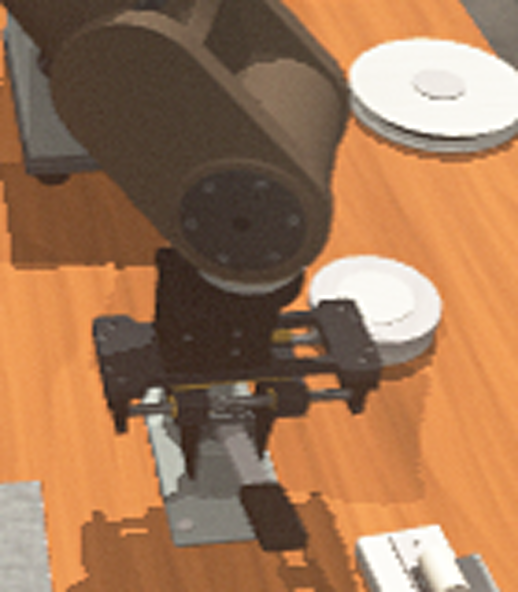

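View pics/t10.png

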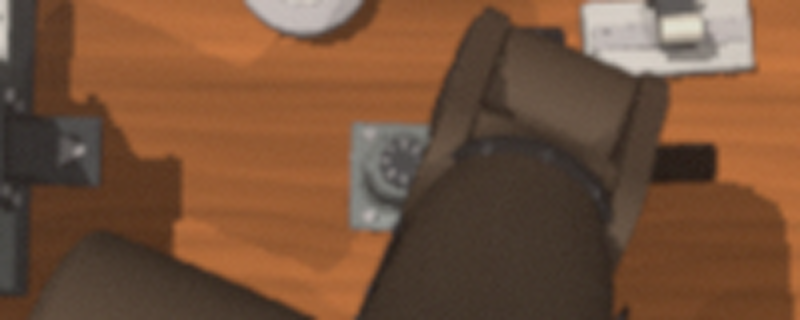

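The jack has followed: its saddle is at top crop (402,161) and the triangle at (72,150). I'll measure the saddle against the pad.

Run:
```python
from h import *
import pickle
T,S=pickle.load(open("c1.pkl","rb"))
w=lambda x,y:((x+.5)/4-.5+240,(y+.5)/4-.5+120)
print("saddle",onz(T,*w(402,161),80)); print("front corners",onz(T,*w(352,124),8),onz(T,*w(348,229),8))
print("handle grip",onz(T,*w(683,163),110))
print("tri",onz(T,*w(72,150),109),"shelf tip",onz(T,*w(102,117),109),onz(T,*w(100,187),109))
```

```text
saddle [ 641.51519644 -103.09510128   80.        ]
front corners [680.49872772 -68.22432838   8.        ] [598.45415786 -66.69560999   8.        ]
handle grip [ 640.17530241 -303.90727085  110.        ]
tri [639.6261169  135.83715917 109.        ] shelf tip [664.03182693 115.03646252 109.        ] [613.35435126 115.01561097 109.        ]
```

Request:
play_rows:
  moves:
    - [0.015, 0, 0, 0, 0, 0, 0]
    - [0.025, 0, 0, 0, 0, 0, 0]
    - [0.028, 0, 0, 0, 0, 0, 0]
    - [0.028, 0, 0, 0, 0, 0, 0]
    - [0.028, 0, 0, 0, 0, 0, 0]
    - [0.025, 0, 0, 0, 0, 0, 0]
    - [0.01, 0, 0, 0, 0, 0, 0]
    - [0, 0, 0, 0, 0, 0, 0]

```text
t: 14.1
eef_pos: [641.4, -22.2, 34.4]
tcp_rot: [3.14, 0.005, 1.572]
ft_force: [2.4, 2.3, -2.2]
opening: 0.419
```

Request:
play_rows:
  moves:
    - [0.015, -0.001, 0, 0.001, 0.004, 0, 0]
    - [0.025, -0.001, 0, 0, 0, 0, 0]
    - [0.018, 0, 0, 0, 0, 0, 0]
    - [0.005, 0, 0, 0, 0, 0, 0]
    - [0, 0, 0, 0, 0, 0, 0]

```text
t: 14.6
eef_pos: [640.1, 36.5, 34.4]
tcp_rot: [3.141, 0.003, 1.571]
ft_force: [-0.7, 5.7, 0.4]
opening: 0.422
```

Run:
```python
from h import *
import pickle
s=state();print(s["eef_pos"],s["tcp_rot"],s["ft_force"])
S=cam("side");T=cam("top");pickle.dump((T,S),open("c2.pkl","wb"))
crop(S,310,110,430,250,4.2,"pics/s11.png");crop(T,230,110,350,200,6,"pics/t11.png")
```

```text
[640.08166766  36.5345667   34.41673547] [3.14092551 0.00324816 1.57080428] [-0.71773284  5.69538632  0.41918268]
```

View pics/s11.png

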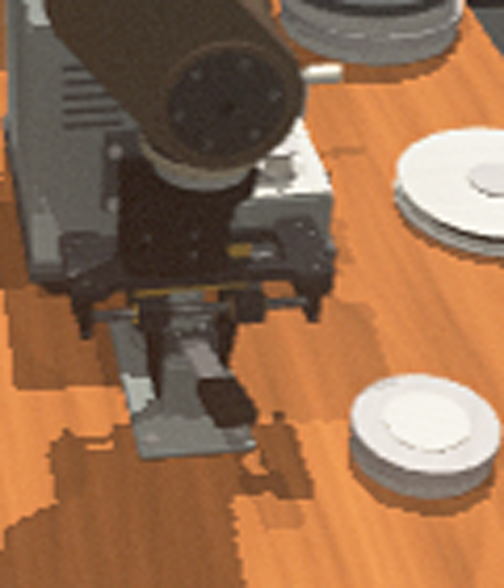

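View pics/t11.png

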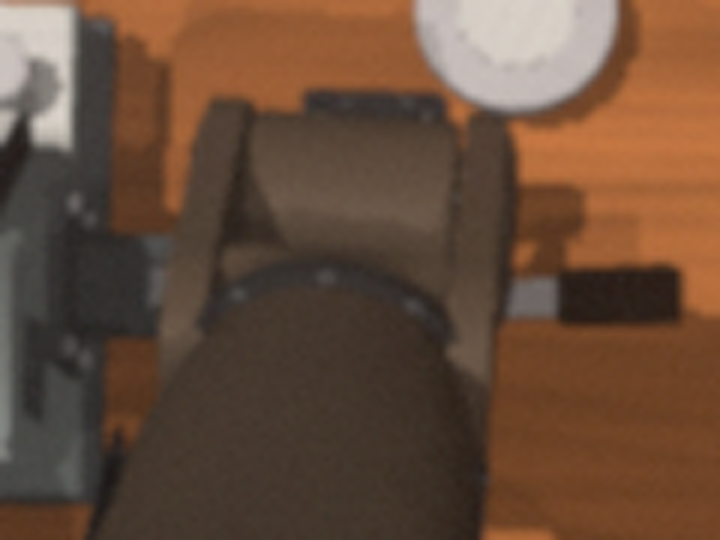

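The jack is sliding flat toward the bracket (handle at top crop (620,295), in line with the pad at x ≈ 639). About 24 mm remain.

Request:
play_rows:
  moves:
    - [0.01, 0, 0, 0, 0.003, 0, 0]
    - [0.009, -0.001, 0, 0, 0, 0, 0]
    - [0.003, 0, 0, 0, 0, 0, 0]
    - [0, 0, 0, 0, 0, 0, 0]

```text
t: 15.1
eef_pos: [639.5, 55.1, 34.5]
tcp_rot: [3.141, 0.002, 1.569]
ft_force: [0.1, 7.3, 0.3]
opening: 0.419
```

Run:
```python
from h import *
import pickle
s=state();print(s["eef_pos"],s["tcp_rot"],s["ft_force"])
S=cam("side");T=cam("top");pickle.dump((T,S),open("c2.pkl","wb"))
crop(S,310,110,400,230,5,"pics/s12.png");crop(T,230,110,350,200,6,"pics/t12.png")
```

```text
[639.53104893  55.1173116   34.45022365] [3.14093811e+00 1.56452086e-03 1.56921190e+00] [0.1133187  7.2899068  0.32256308]
```

View pics/s12.png

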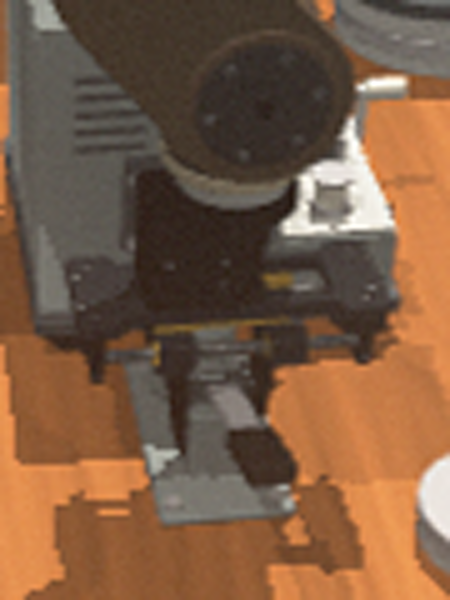

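View pics/t12.png

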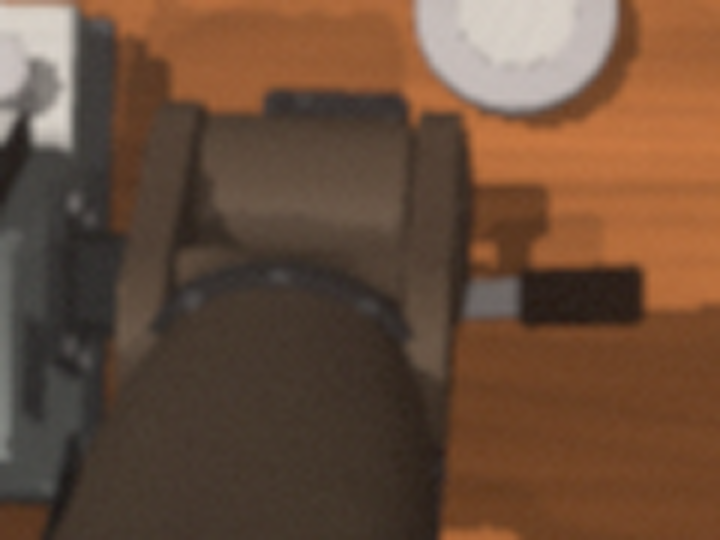

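Request:
play_rows:
  moves:
    - [0.005, 0, 0, 0, 0.002, 0, 0]
    - [0.002, 0, 0, 0, 0, 0, 0]
    - [0, 0, 0, 0, 0, 0, 0]

```text
t: 15.5
eef_pos: [639.7, 60.3, 34.4]
tcp_rot: [3.141, 0.001, 1.569]
ft_force: [0.2, 3.5, 1.5]
opening: 0.419
```

Run:
```python
from h import *
import pickle
s=state();print(s["eef_pos"],s["tcp_rot"],s["ft_force"])
S=cam("side");T=cam("top")
crop(S,320,170,390,220,8,"pics/s13.png");crop(T,270,140,350,180,8,"pics/t13.png")
T0,_=pickle.load(open("c1.pkl","rb"))
pickle.dump((T,S),open("c3.pkl","wb"))
for c,x0,x1 in((T0,390,430),(T,290,345)):
    g=c["img"][140:180,x0:x1].max(2).astype(int)
    m=(g<60)
    ys,xs=np.nonzero(m);print(xs.min()+x0,xs.max()+x0,np.mean(ys)+140)
```

```text
[639.70929881  60.34763768  34.42733919] [3.14097884e+00 1.19005351e-03 1.56907712e+00] [0.23315703 3.51006611 1.47927477]
390 417 162.0188679245283
290 334 162.47457627118644
```

View pics/s13.png

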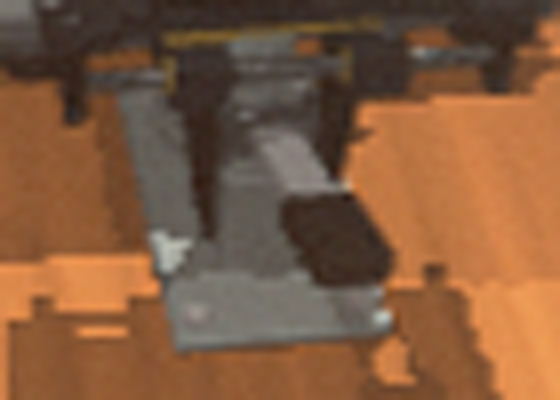

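View pics/t13.png

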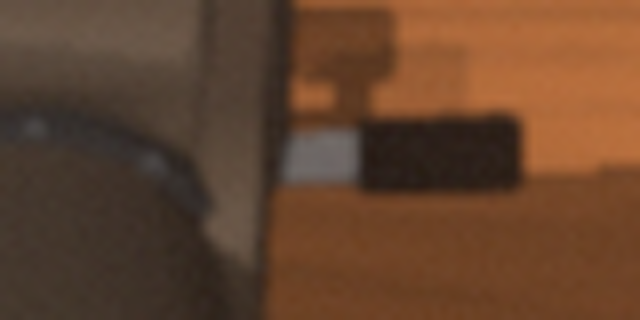

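The handle is in line and the jack's rear edge is visible at side crop (180-390,345). I'll release, rise and recheck the saddle against the pad with the arm out of the way.

Request:
play_rows:
  moves:
    - [0, 0, 0, 0, 0, 0, 100]
    - [0, 0, 0, 0, 0, 0, 100]
    - [0, 0, 0, 0, 0, 0, 100]
    - [0, 0, 0, 0, 0, 0, 100]
    - [0, 0, -0.03, 0, 0, 0, 100]
    - [-0.01, 0, -0.045, 0, 0, 0, 100]
    - [-0.045, 0, -0.05, 0, 0, 0, 100]
    - [-0.05, 0, -0.01, 0, 0, 0, 60]

```text
t: 16.4
eef_pos: [638.8, -31.1, 158.9]
tcp_rot: [-3.136, 0.001, 1.575]
ft_force: [0.4, -0.6, -0.7]
opening: 0.946
```

Request:
play_rows:
  moves:
    - [-0.05, 0, 0, 0, 0, 0, 0]
    - [-0.05, 0, 0, 0, 0, 0, 0]
    - [-0.04, 0, 0, 0, 0, 0, 0]

```text
t: 16.7
eef_pos: [639.9, -175.3, 163.1]
tcp_rot: [3.141, 0.002, 1.577]
ft_force: [-0.2, -0.2, 0.6]
opening: 0.722
```

Run:
```python
from h import *
import pickle
s=state();print(s["eef_pos"],s["tcp_rot"],s["ft_force"])
S=cam("side");T=cam("top")
crop(S,310,110,400,230,5,"pics/s14.png");crop(T,230,120,350,190,6.5,"pics/t14.png")
pickle.dump((T,S),open("c4.pkl","wb"))
```

```text
[ 639.94524268 -175.2794696   163.06566609] [3.14105067e+00 2.19845747e-03 1.57718539e+00] [-0.2458669  -0.18041156  0.59443064]
```

View pics/s14.png

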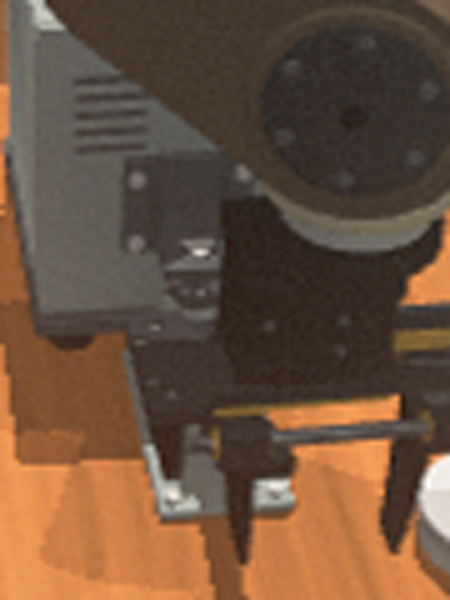

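View pics/t14.png

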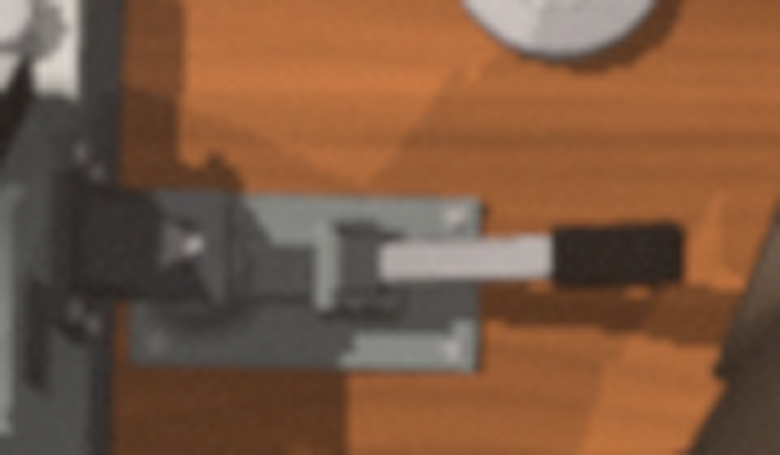

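Run:
```python
from h import *
import pickle
T,S=pickle.load(open("c4.pkl","rb"))
w=lambda x,y:((x+.5)/6.5-.5+230,(y+.5)/6.5-.5+120)
ws=lambda x,y:((x+.5)/5-.5+310,(y+.5)/5-.5+110)
A,B,C=[onz(T,*w(*p),8) for p in((481,198),(477,372),(130,370))]
print(A,B,C,"len",np.linalg.norm(B-C),"mid back",(A+B)/2)
print("origin est",(A+B)/2+[0,130,0],"front-based y",C[1]-36)
print("tri",onz(T,*w(185,244),109),"shelf corners",onz(T,*w(224,190),109),onz(T,*w(222,302),109))
print("side back corners",onz(S,*ws(160,517),8),onz(S,*ws(297,508),8))
print("tri side",onz(S,*ws(200,248),109), tri(T,w(185,244),S,ws(200,248)))
print("viewer base edge", onz(T,*w(124,20),28),onz(T,*w(100,440),28))
print(proj(S,[639.5,137.5,94]),proj(S,[639.5,137.5,80]))
```

```text
[680.59412924   6.4811579    8.        ] [597.02594525   6.47914401   8.        ] [594.29600235 171.12409228   8.        ] len 164.66757901898993 mid back [638.81003724   6.48015095   8.        ]
origin est [638.81003724 136.48015095   8.        ] front-based y 135.1240922811218
tri [639.68128962 134.6538054  109.        ] shelf corners [664.15419762 118.15946195 109.        ] [614.26743462 117.60234633 109.        ]
side back corners [596.77966218   1.1853071    8.        ] [ 6.80312233e+02 -4.63447543e-01  8.00000000e+00]
tri side [639.49776656 134.60316831 109.        ] (array([639.59918441, 134.66658659, 108.96123576]), np.float64(0.1751362283118648))
viewer base edge [757.97911156 176.32928358  28.        ] [558.93376856 181.31177176  28.        ]
[349.21184813 162.63629397] [349.00157945 166.27271896]
```

The saddle sits at about (638.8,136) and the pad at about (639.5,136.5). They agree to about 2 mm, and the top crop shows the base square to the bracket. Next I'll shut the jaws and bring the fingertips over the handle grip.

Request:
play_rows:
  moves:
    - [0.03, 0, 0, 0, 0.002, 0.006, 0]
    - [0.04, 0, 0.003, 0, 0, 0, 0]
    - [0.03, 0, 0.004, 0, 0, 0, 0]
    - [0.01, 0, 0.004, 0, 0, 0, 0]
    - [0, 0, 0, 0, 0, 0, 0]
    - [0, 0, 0, 0, 0, 0, 0]

```text
t: 17.4
eef_pos: [639.7, -65.8, 150.5]
tcp_rot: [-3.141, 0.0, 1.563]
ft_force: [0.1, -0.4, 0.2]
opening: 0.132
```

Request:
play_rows:
  moves:
    - [0, 0, 0, 0, 0, 0, 0]
    - [0, 0, 0, 0, 0, 0, 0]

```text
t: 17.6
eef_pos: [639.8, -67.5, 150.6]
tcp_rot: [3.141, 0.001, 1.562]
ft_force: [-0.7, -0.6, -0.4]
opening: 0.011
```

Run:
```python
from h import *
import pickle
s=state();print(s["eef_pos"],s["tcp_rot"],s["ft_force"],s["opening"])
S=cam("side");crop(S,310,110,400,230,5,"pics/s15.png")
T,_=pickle.load(open("c4.pkl","rb"))
w=lambda x,y:((x+.5)/6.5-.5+230,(y+.5)/6.5-.5+120)
print("grip near",onz(T,*w(552,255),104),"end",onz(T,*w(683,253),126))
```

```text
[639.83326722 -67.51651627 150.6498278 ] [3.14137157e+00 5.76445231e-04 1.56162369e+00] [-0.69060068 -0.62694624 -0.38007086] 0.011395437122985904
grip near [639.28051859 -27.51722462 104.        ] end [638.12080838 -84.61125    126.        ]
```

View pics/s15.png

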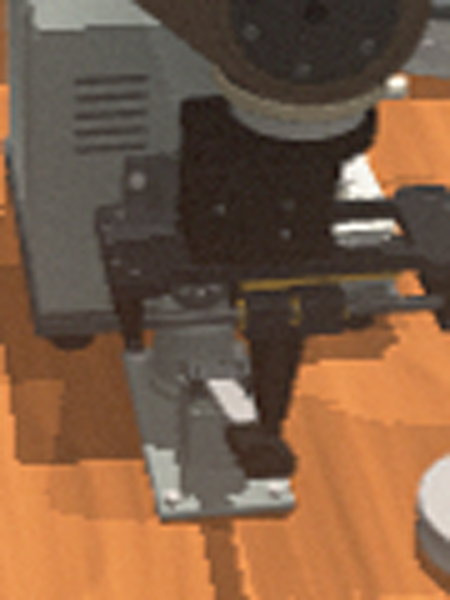

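The closed fingertips are directly above the rubber grip. I'll shift 10 mm toward the hinge and make the first stroke.

Request:
play_rows:
  moves:
    - [0.01, -0.001, 0.008, 0, 0, -0.008, 0]
    - [0, 0, 0.012, 0, 0, 0, 0]
    - [0, 0, 0.012, 0, 0, 0, 0]
    - [-0.002, 0, 0.012, 0, 0, 0, 0]
    - [-0.002, 0, 0.012, 0, 0, 0, 0]
    - [-0.001, 0, 0.012, 0, 0, 0, 0]
    - [0, 0, 0.012, 0, 0, 0, 0]

```text
t: 18.35
eef_pos: [640.2, -63.6, 67.7]
tcp_rot: [3.136, 0.002, 1.569]
ft_force: [-5.3, 6.2, 20.8]
opening: 0.005
```

Request:
play_rows:
  moves:
    - [0.002, -0.001, 0.01, 0.004, 0.001, 0, 0]
    - [0.001, 0, 0.008, 0, 0, 0, 0]

```text
t: 18.55
eef_pos: [640.9, -61.4, 53.0]
tcp_rot: [3.135, 0.003, 1.569]
ft_force: [-25.8, -1.2, 90.5]
opening: 0.0
```

Run:
```python
from h import *
s=state();print(s["eef_pos"],s["tcp_rot"],s["ft_force"])
S=cam("side");crop(S,310,110,400,230,5,"pics/s16.png")
```

```text
[640.85327087 -61.41626635  52.95526548] [3.13493121e+00 2.52741264e-03 1.56907594e+00] [-25.75393392  -1.1601204   90.50796563]
```

View pics/s16.png

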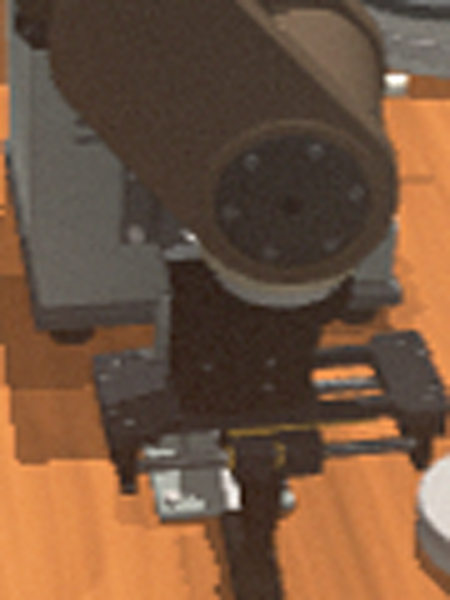

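The wrist force reached 90 N at the end stop, which is too hard. The bottom is at TCP z ≈ 55, so I'll come down gently there from now on. Next I'll let the handle rise and check the jack.

Request:
play_rows:
  moves:
    - [0, 0, -0.006, 0, 0, 0, 0]
    - [0, 0, -0.012, 0.003, 0.001, 0, 0]
    - [0, 0, -0.015, 0.003, 0.001, 0, 0]
    - [0, 0, -0.02, 0, 0, 0, 0]
    - [0.002, 0, -0.015, 0, 0, 0, 0]
    - [0.002, 0, -0.012, 0, 0, 0, 0]
    - [-0.05, 0, -0.02, 0, 0, 0, 0]
    - [-0.05, 0, 0, 0, 0, 0, 0]

```text
t: 19.4
eef_pos: [640.0, -152.0, 155.9]
tcp_rot: [-3.142, 0.003, 1.578]
ft_force: [0.3, 0.9, -0.5]
opening: 0.007
```

```bash
cat > look.py <<'E'
from h import *
import pickle,sys
n=sys.argv[1]
s=state();print(s["t"],s["eef_pos"],s["tcp_rot"],s["ft_force"])
S=cam("side");T=cam("top")
crop(S,310,110,400,230,5,f"pics/s{n}.png");crop(T,230,120,350,190,6.5,f"pics/t{n}.png")
pickle.dump((T,S),open(f"c{n}.pkl","wb"))
E
python3 look.py 17
```

```text
19.4 [ 640.03222209 -151.97074364  155.94878007] [-3.14151268e+00  2.78368905e-03  1.57760892e+00] [ 0.26314776  0.94998502 -0.49851671]
```

View pics/s17.png

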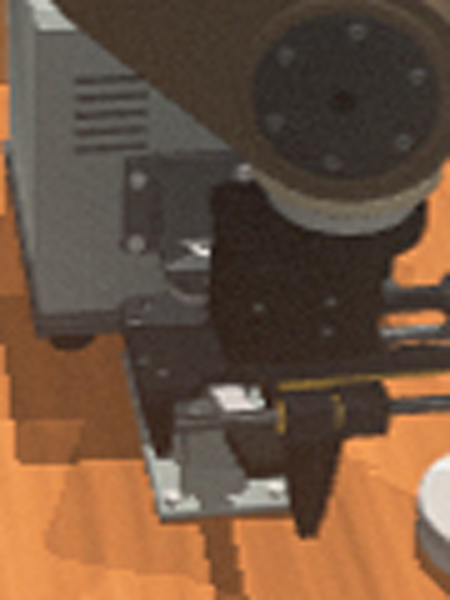

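View pics/t17.png

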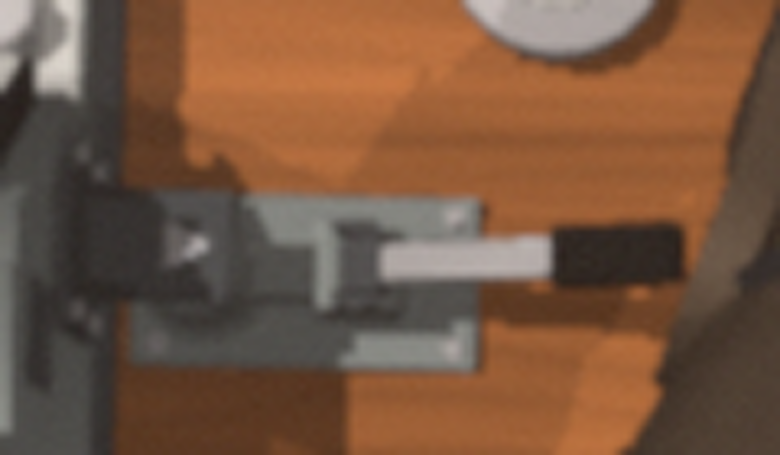

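The jack and viewer haven't moved, the handle is back up, and the saddle has come up toward the pad. Now the second stroke, gentle at the bottom.

Request:
play_rows:
  moves:
    - [0.045, 0, 0, 0, 0, -0.007, 0]
    - [0.04, -0.001, 0, 0, 0, 0, 0]
    - [0.01, 0, 0.008, 0, 0, 0, 0]
    - [0, 0, 0.012, 0, 0, 0, 0]
    - [0, 0, 0.012, 0, 0, 0, 0]
    - [0, 0, 0.012, 0, 0, 0, 0]

```text
t: 20.1
eef_pos: [637.4, -61.2, 105.1]
tcp_rot: [-3.139, 0.004, 1.575]
ft_force: [0.8, -5.2, 10.1]
opening: 0.002
```

Request:
play_rows:
  moves:
    - [0.001, 0.001, 0.012, -0.002, 0.003, 0, 0]
    - [0, 0.001, 0.012, 0, 0, 0, 0]
    - [0, 0, 0.012, 0, 0, 0, 0]

```text
t: 20.4
eef_pos: [638.2, -63.4, 68.1]
tcp_rot: [-3.138, 0.001, 1.571]
ft_force: [-1.8, 12.9, 21.4]
opening: 0.003
```

Request:
play_rows:
  moves:
    - [0.003, 0, 0.008, -0.002, 0, 0, 0]
    - [0.001, 0, 0.003, 0, 0, 0, 0]

```text
t: 20.6
eef_pos: [638.4, -62.1, 56.9]
tcp_rot: [-3.141, 0.001, 1.569]
ft_force: [-5.4, 5.3, 27.8]
opening: 0.006
```

```bash
python3 look.py 18
```

```text
20.6 [638.36875229 -62.09257372  56.89008138] [-3.14136141e+00  1.30123359e-03  1.56881294e+00] [-5.38931361  5.30389015 27.80362214]
```

View pics/s18.png

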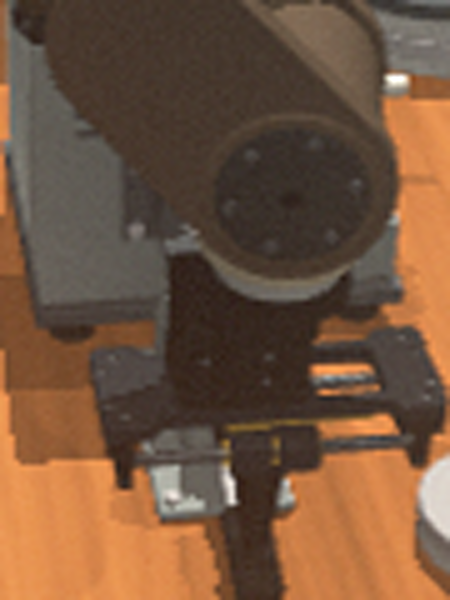

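View pics/t18.png

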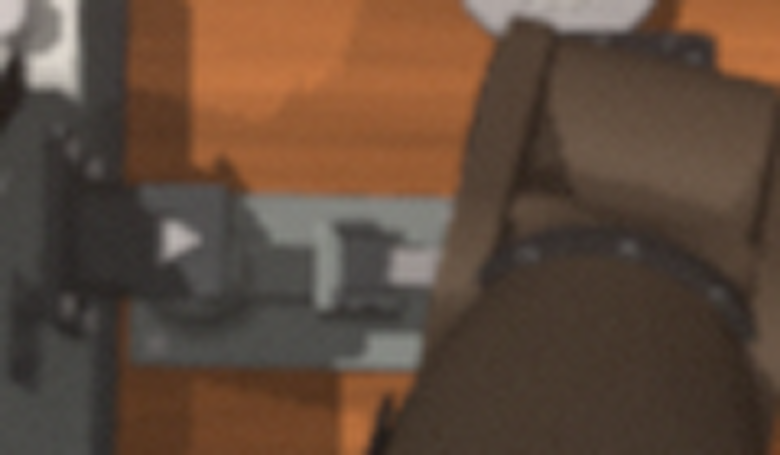

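The viewer is now lifting: its foot edge rose from side crop row 348 to about 340, and the triangle has shifted. Next I'll raise the handle and make the third stroke.

Request:
play_rows:
  moves:
    - [0, 0, -0.006, 0, 0, 0, 0]
    - [0, 0, -0.012, 0, 0, 0, 0]
    - [0, 0, -0.015, 0, 0, 0, 0]
    - [0, 0, -0.018, 0, 0, 0, 0]
    - [0.001, 0, -0.016, 0, 0, 0, 0]
    - [0.002, 0, -0.014, 0, 0, 0, 0]
    - [0, 0, 0, 0, 0, 0, 0]

```text
t: 21.4
eef_pos: [637.8, -64.5, 137.4]
tcp_rot: [-3.138, -0.001, 1.561]
ft_force: [0.7, -0.0, 0.2]
opening: 0.006
```

```bash
python3 look.py 19
```

```text
21.4 [637.82631469 -64.51842659 137.42548815] [-3.13831342e+00 -1.12763331e-03  1.56067181e+00] [ 0.74037466 -0.0387077   0.17247911]
```

View pics/s19.png

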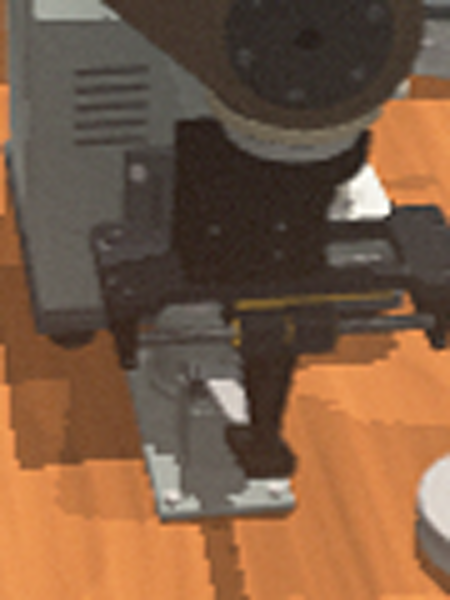

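View pics/t19.png

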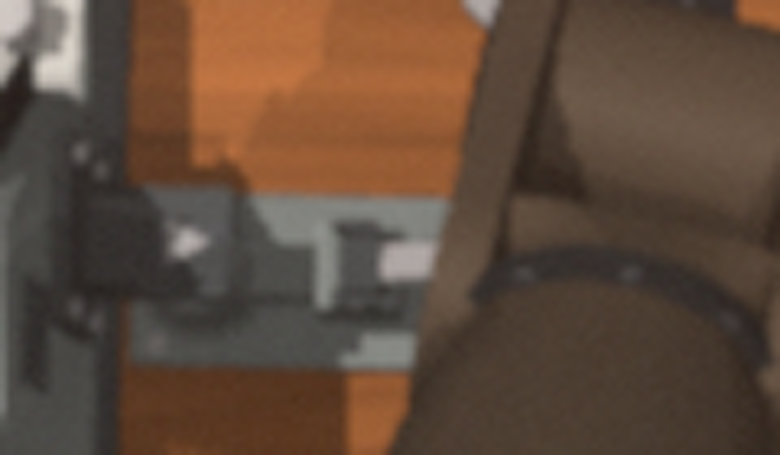

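The viewer is lifted and holding slightly lower, with the handle up. Third stroke.

Request:
play_rows:
  moves:
    - [0.005, 0.001, 0.008, -0.003, 0, -0.008, 0]
    - [0, 0, 0.012, 0, 0, 0, 0]
    - [0, 0, 0.012, 0, 0, 0, 0]
    - [0, 0, 0.012, 0, 0, 0, 0]
    - [0.001, 0, 0.012, 0, 0, 0, 0]
    - [0.001, 0, 0.012, 0, 0, 0, 0]

```text
t: 22.1
eef_pos: [639.1, -61.4, 64.2]
tcp_rot: [3.14, 0.005, 1.571]
ft_force: [-3.5, 4.9, 21.6]
opening: 0.006
```

Request:
play_rows:
  moves:
    - [0.002, 0, 0.006, 0, 0.003, 0, 0]
    - [0.001, 0, 0.003, 0, 0, 0, 0]

```text
t: 22.3
eef_pos: [639.4, -60.0, 55.6]
tcp_rot: [3.139, 0.004, 1.571]
ft_force: [-13.3, -5.9, 52.3]
opening: 0.006
```

```bash
python3 look.py 20
python3 - <<'E'
import cv2,pickle,numpy as np
# viewer motion between initial (c4) and now, side view left part of viewer; foot rows
for n in ("4","18","19","20"):
    T,S=pickle.load(open(f"c{n}.pkl","rb"))
    g=cv2.cvtColor(S["img"],cv2.COLOR_RGB2GRAY)
    print(n,g[165:186,324].tolist())
E
```

```text
22.3 [639.4274173  -59.96096247  55.63702439] [3.13891601 0.00377233 1.57092278] [-13.32981183  -5.90783999  52.34535779]
4 [99, 98, 99, 101, 101, 99, 99, 78, 63, 72, 65, 64, 50, 45, 51, 83, 89, 91, 89, 87, 87]
18 [96, 99, 94, 98, 95, 83, 62, 70, 66, 62, 51, 42, 49, 66, 89, 83, 86, 87, 89, 86, 85]
19 [94, 97, 98, 96, 97, 97, 83, 64, 73, 67, 63, 50, 49, 50, 65, 85, 88, 85, 88, 88, 86]
20 [98, 95, 93, 94, 83, 67, 68, 68, 65, 53, 52, 46, 42, 87, 82, 87, 86, 89, 84, 85, 86]
```

View pics/s20.png

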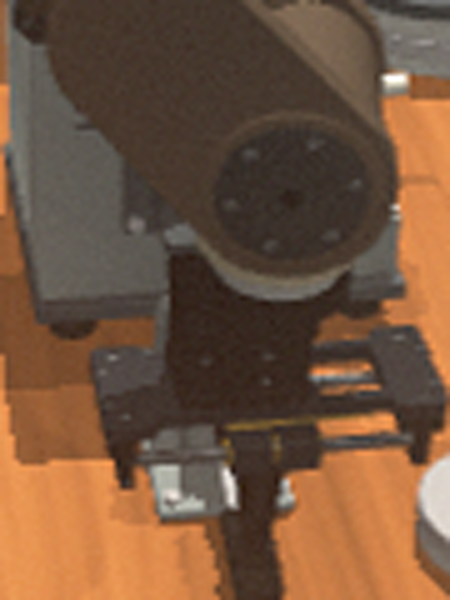

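View pics/t20.png

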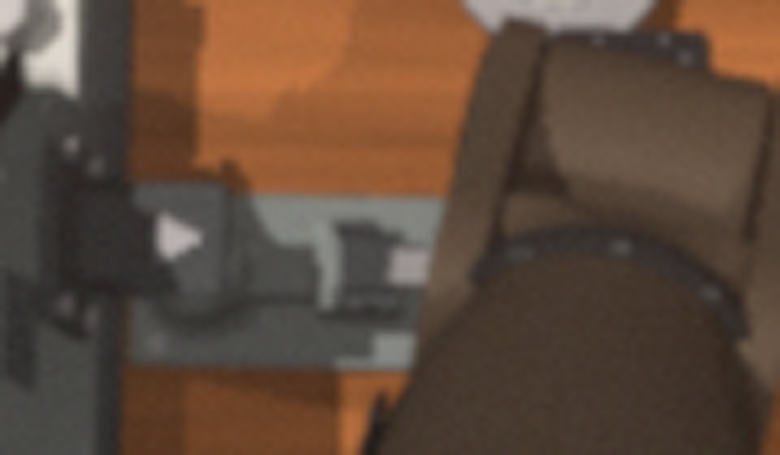

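The third stroke lifted the near edge by about 2.5 px, roughly 9-10 mm. That is too marginal, so I'll make a fourth stroke.

Request:
play_rows:
  moves:
    - [0, 0, -0.006, 0, 0, 0, 0]
    - [0, 0, -0.012, 0, 0, 0, 0]
    - [0, 0, -0.015, 0, 0, 0, 0]
    - [0, 0, -0.018, 0, 0, 0, 0]
    - [0.001, 0, -0.016, 0, 0, 0, 0]
    - [0.002, 0, -0.014, 0, 0, 0, 0]
    - [0, 0, 0, 0, 0, 0, 0]

```text
t: 23.1
eef_pos: [637.4, -57.4, 134.1]
tcp_rot: [-3.139, 0.004, 1.571]
ft_force: [0.6, 0.1, 2.5]
opening: 0.004
```

```bash
python3 look.py 21
```

```text
23.1 [637.40294777 -57.41193897 134.06225296] [-3.13863156  0.00400839  1.57105221] [0.60088261 0.13336623 2.54941478]
```

View pics/s21.png

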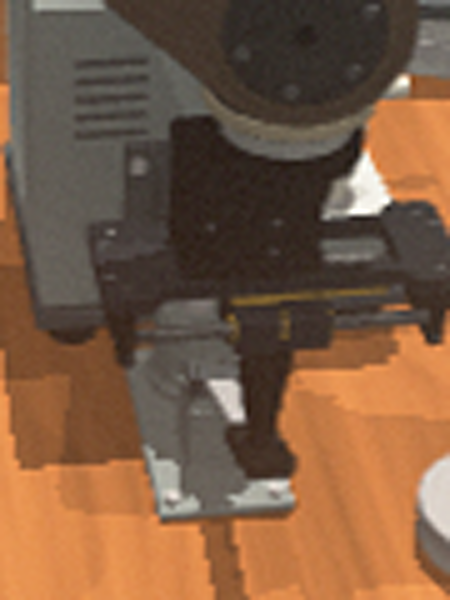

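Request:
play_rows:
  moves:
    - [0, 0.001, -0.006, -0.003, 0.003, 0, 0]
    - [0, 0, 0.008, 0, 0, 0, 0]
    - [0, 0, 0.012, 0, 0, 0, 0]
    - [0, 0, 0.012, 0, 0, 0, 0]
    - [0, 0, 0.012, 0, 0, 0, 0]
    - [0, 0, 0.012, 0, 0, 0, 0]
    - [0.001, 0, 0.011, 0, 0, 0, 0]

```text
t: 23.9
eef_pos: [638.3, -60.4, 68.1]
tcp_rot: [3.141, 0.005, 1.571]
ft_force: [-4.1, 0.8, 20.2]
opening: 0.005
```

Request:
play_rows:
  moves:
    - [0.001, 0, 0.008, 0, 0.003, 0, 0]
    - [0.001, 0, 0.003, 0, 0, 0, 0]

```text
t: 24.1
eef_pos: [638.4, -58.9, 57.0]
tcp_rot: [3.14, 0.002, 1.571]
ft_force: [-9.0, -4.3, 36.0]
opening: 0.005
```

```bash
python3 look.py 22
python3 - <<'E'
import pickle,cv2,numpy as np
from h import proj
R,_=None,None
def edge(S,col):
    g=cv2.cvtColor(S["img"],cv2.COLOR_RGB2GRAY).astype(float)[:,col-1:col+2].mean(1)
    r=g[150:178]; # first crossing under 80 from bright
    out=[]
    for i in range(8,27):
        if r[i]>=80>r[i+1]: out.append(150+i+(r[i]-80)/(r[i]-r[i+1]));break
    for i in range(int(out[0]-150)+4,36):
        q=g[150+i:152+i]
        if q[0]<70<=q[1]: out.append(150+i+(70-q[0])/(q[1]-q[0]));break
    return np.round(out,2)
for n in("4","17","18","19","20","21","22"):
    T,S=pickle.load(open(f"c{n}.pkl","rb"))
    print(n,[edge(S,c) for c in(322,324,326)])
a=proj(S,[565,180,0]);print(a,proj(S,[565,180,10])-a, proj(S,[560,180,30]))
E
```

```text
24.1 [638.39033394 -58.86245743  56.98300732] [3.14004134e+00 2.46861384e-03 1.57056549e+00] [-8.98000611 -4.32198904 35.95836226]
4 [array([171.97, 179.54]), array([171.86, 179.59]), array([171.72, 179.32])]
17 [array([172.25, 179.61]), array([172.12, 179.72]), array([171.8 , 179.32])]
18 [array([170.28, 177.85]), array([170.12, 178.2 ]), array([169.78, 177.68])]
19 [array([171.41, 178.96]), array([171.24, 179.29]), array([171.1, 178.7])]
20 [array([169.36, 177.38]), array([169.27, 177.54]), array([169.02, 177.29])]
21 [array([170.52, 178.36]), array([170.51, 178.54]), array([170.33, 178.33])]
22 [array([168.53, 176.62]), array([168.5 , 176.71]), array([168.41, 176.49])]
[323.99967163 179.83850389] [ 0.00915273 -2.35657668] [322.53698161 172.79893424]
```

View pics/s22.png

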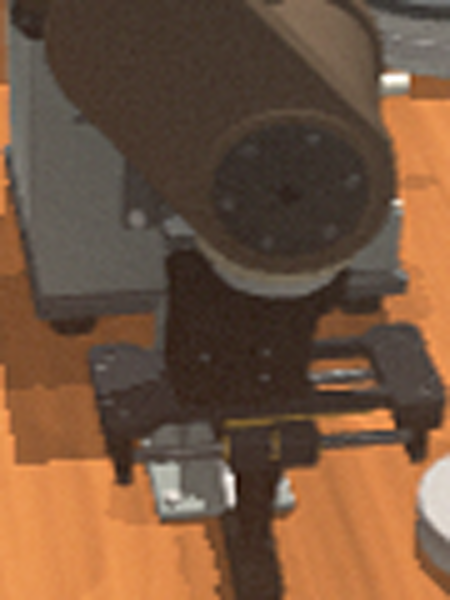

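View pics/t22.png

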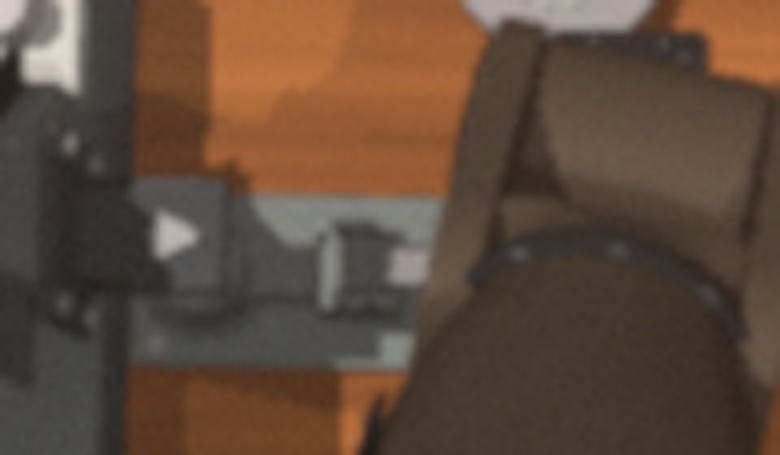

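The base edge is up 3.4 px and the foot underside 2.9-3.0 px. At 0.236 px/mm that is about 12-14 mm clear. The handle is at its stop (z 57, 36 N, more than the 20 N the loaded jack needs). I'll check the other near foot and the whole scene while holding.

Run:
```python
from h import *
import pickle
T0,S0=pickle.load(open("c0.pkl","rb"))
S=cam("side");T=cam("top");s=state();print(s["t"],s["eef_pos"],s["ft_force"])
cv2.imwrite("pics/tF.png",T["img"][:,:,::-1])
a=S0["img"][140:185,365:405];b=S["img"][140:185,365:405]
cv2.imwrite("pics/rf.png",cv2.resize(np.hstack([a,b])[:,:,::-1],None,fx=9,fy=9,interpolation=cv2.INTER_CUBIC))
for c in(S0,S):
    g=cv2.cvtColor(c["img"],cv2.COLOR_RGB2GRAY)
    for col in(380,382,384): print(col,g[160:182,col].tolist())
print(proj(S,[762,178,0]),proj(S,[762,178,10]))
```

```text
24.3 [638.32931482 -58.96506617  57.7599045 ] [-5.68283474 -3.00758867 22.02759735]
380 [94, 95, 95, 92, 96, 92, 95, 90, 79, 82, 81, 71, 74, 48, 53, 54, 91, 108, 105, 107, 108, 108]
382 [94, 94, 93, 92, 95, 95, 95, 82, 79, 82, 76, 70, 70, 53, 52, 62, 94, 105, 104, 105, 102, 104]
384 [96, 94, 95, 93, 95, 96, 93, 80, 83, 84, 70, 70, 65, 62, 63, 84, 106, 101, 105, 103, 103, 106]
380 [72, 94, 97, 88, 65, 77, 87, 69, 65, 61, 51, 48, 55, 86, 85, 86, 87, 67, 58, 50, 53, 79]
382 [96, 97, 98, 101, 75, 79, 85, 66, 68, 47, 48, 48, 50, 89, 87, 85, 82, 67, 61, 52, 53, 76]
384 [93, 94, 96, 99, 76, 79, 78, 72, 69, 54, 51, 49, 60, 91, 87, 67, 65, 72, 73, 64, 58, 50]
[381.22753356 176.07394352] [381.53368052 173.72355764]
```

View pics/rf.png

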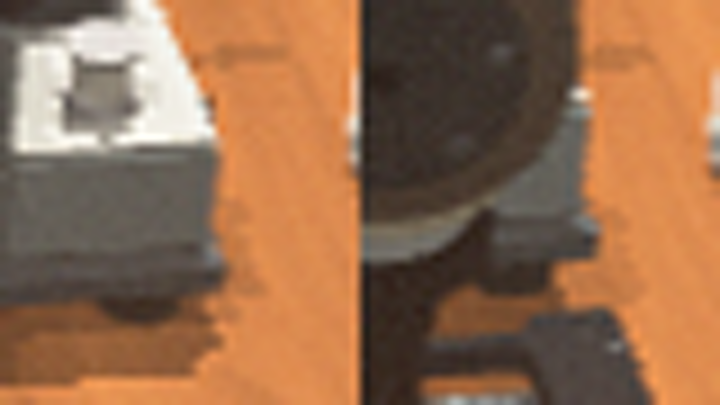

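View pics/tF.png

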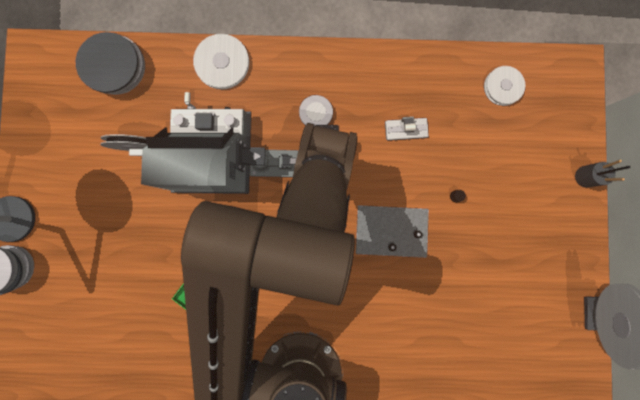

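The right near foot is also up by about 3.1 px, or 13 mm. The bystanders, the two spares on the mat and the look-alikes are where they were. The push has eased to 22 N, so I'll firm it up before handing in.

Request:
play_rows:
  moves:
    - [0, 0, 0.002, 0, 0, 0, 0]
    - [0, 0, 0.002, 0, 0, 0, 0]
    - [0, 0, 0.002, 0, 0, 0, 0]

```text
t: 24.6
eef_pos: [638.4, -59.0, 56.9]
tcp_rot: [3.137, 0.003, 1.57]
ft_force: [-10.2, 0.8, 36.1]
opening: 0.005
```

Run:
```python
from h import *
for i in range(3):
    s=state();print(s["t"],s["eef_pos"],s["ft_force"]);cam("top")
```

```text
24.6 [638.44850566 -58.99966627  56.94917495] [-10.1871958    0.80754361  36.06517919]
24.65 [638.43789129 -58.98243222  56.95092064] [-10.07349062   1.34786316  36.29116688]
24.7 [638.40998372 -58.95264618  56.96578452] [-9.74351949  0.66853641 35.22581166]
```

Run:
```python
from h import *
for i in range(10):
    S=cam("side");s=state();print(s["t"],s["eef_pos"][2],s["ft_force"][2])
crop(S,310,110,400,230,5,"pics/sF.png")
```

```text
24.8 56.98744631630004 35.47110131264316
24.85 56.98213408607995 35.59174527940226
24.9 56.99097228848983 36.21810502827645
24.95 56.980589397833 35.27016981066986
25.0 56.98708999700734 35.39087081460478
25.05 56.98032791616088 35.4128074098481
25.1 56.9947746484745 35.3477769609634
25.15 57.00209775142235 35.44939291905435
25.2 56.990706838897694 36.22581430481219
25.25 57.0231017737759 35.952830832975735
```

View pics/sF.png

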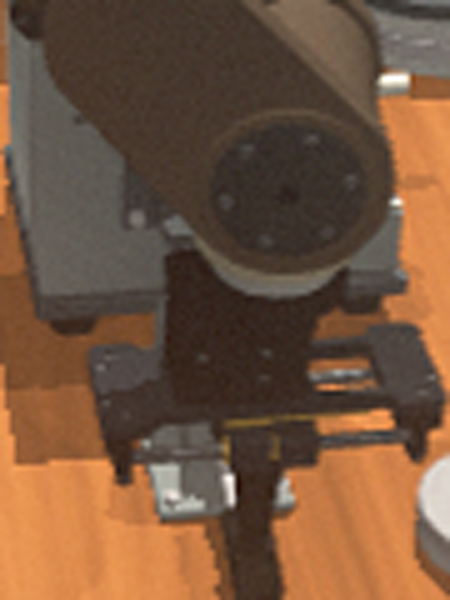

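The hold is steady at 35-36 N and z 57.0, with the handle on its stop and the viewer still raised. I'll hand it in.

```bash
python3 -c "
from cell import *
print(job_done())"
```

```text
the job is handed in; nothing more can be done
None
```

The job is handed in at about 25 s, with the arm still holding the jack handle fully down and the bracket side of the viewer raised. No verdict was reported.

**What I did:** I put two spare feet in the steel tray and left two on the mat. I slid the jack flat along the bench until its saddle was under the triangle-marked lift pad, then pumped four full strokes.

**Last checks:**
- **Lift:** the undersides of both near feet had risen about 3 px in the side view, roughly 12–13 mm. The base edge suggested about 14 mm. I could not measure this directly; the 1 px ≈ 4 mm scale leaves an error of a millimetre or two.
- **Hold:** the downward push stayed at 35–36 N for the last half second. That is above the 12–20 N the loaded jack needs, so the handle is on its stop.
- **Saddle position:** before pumping, the saddle and pad agreed to about 2 mm. As the viewer tips, the pad may have shifted a few millimetres over the saddle. I did not re-measure this under load.
- **Other things:** the bystanders and spares that I could see looked undisturbed. The arm hid both the steel and pink trays in the final picture. I had seen both feet standing in the steel tray earlier.

**What went wrong:** my first stroke hit the end stop too hard, with about 90 N at the wrist. That is under the 120 N limit, and the jack and viewer had not moved when I looked afterwards. The later strokes peaked at 28–52 N.

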